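Load the circuit cards into the card housing and close it

TASK

Lift the loose cover off the card housing's two pins and lay it flat on the bench, handle up, clear of the housing. Then move every circuit card from the wooden stand into a free guide slot of the housing, lowering each one gently and upright until it is fully home on the housing floor. When all the cards are in, seat the cover back flat on its pins, and leave the other components lying on the bench where they are.

Things in the scene. Friction and masses are not known exactly. Their poses are not given: they have to be found in the camera images.
- rack: Card housing, fixed: open-topped grey box 124 (x) x 224 (y) x 104 mm high; origin under its centre, z up. Floor 8 mm above the bench. Fixed green cards (4 mm thick, no handles, tops 52 mm above the bench) parallel to x fill y = -88, -44, 0, 44, 88 mm; free slots lie between. Two steel pins, 8 mm thick, 15 mm tall, tapered tips, on the rim at x = 0, y = -104 and 104.
- slot_0 (a point): Free slot, y = -66 mm in the housing: point on its floor where the origin of a card fully home lies; axes as the housing's. White ribs, 8 to 56 mm above the bench and 15 mm deep (x), no lead-in, at both x ends leave a groove 8 mm wide (y), 112 mm long (x) from wall to wall.
- slot_1 (a point): Free slot, y = -22 mm in the housing: point on its floor where the origin of a card fully home lies; axes as the housing's. White ribs, 8 to 56 mm above the bench and 15 mm deep (x), no lead-in, at both x ends leave a groove 8 mm wide (y), 112 mm long (x) from wall to wall.
- slot_2 (a point): Free slot, y = 22 mm in the housing: point on its floor where the origin of a card fully home lies; axes as the housing's. White ribs, 8 to 56 mm above the bench and 15 mm deep (x), no lead-in, at both x ends leave a groove 8 mm wide (y), 112 mm long (x) from wall to wall.
- slot_3 (a point): Free slot, y = 66 mm in the housing: point on its floor where the origin of a card fully home lies; axes as the housing's. White ribs, 8 to 56 mm above the bench and 15 mm deep (x), no lead-in, at both x ends leave a groove 8 mm wide (y), 112 mm long (x) from wall to wall.
- cover_seat (a point): Centre of the housing's rim, 104 mm above the bench, where the cover's origin lies when it is seated; axes as the housing's.
- cover: Loose grey cover plate 128 (x) x 236 (y) x 5 mm, 0.3 kg, origin at the centre of its underside, z up. Two 15 mm holes at x = 0, y = -104 and 104 mm go over the pins, either way round. On top at the centre an upright black bar handle, 70 mm long (x), 12 mm thick (y), from 5 to 47 mm above the underside. Starts seated on the pins.
- stand: Wooden storage stand, fixed; the cards start in it, lower edges 10 mm above the bench: base 130 (x) x 200 (y) x 10 mm, origin at the centre of its underside, z up. Combs at both x ends, up to 50 mm above the bench, hold cards upright, parallel to its x axis, in four places at y = -75, -25, 25, 75 mm; grooves 7 mm wide.
- card_0: Loose circuit card, about 160 g, balanced 62 mm above its lower edge; two to four such cards are present. Origin: centre of its lower edge, z up. Green board 100 (x) x 4 (y) x 56 mm high; on it, centred, a steel pull handle 50 (x) x 10 mm thick (y), 56 to 90 mm above the lower edge. It can swing in the grip if carried fast. Fits any free slot, either way round.
- card_1: Loose circuit card, about 160 g, balanced 62 mm above its lower edge; two to four such cards are present. Origin: centre of its lower edge, z up. Green board 100 (x) x 4 (y) x 56 mm high; on it, centred, a steel pull handle 50 (x) x 10 mm thick (y), 56 to 90 mm above the lower edge. It can swing in the grip if carried fast. Fits any free slot, either way round.
- card_2: Loose circuit card, about 160 g, balanced 62 mm above its lower edge; two to four such cards are present. Origin: centre of its lower edge, z up. Green board 100 (x) x 4 (y) x 56 mm high; on it, centred, a steel pull handle 50 (x) x 10 mm thick (y), 56 to 90 mm above the lower edge. It can swing in the grip if carried fast. Fits any free slot, either way round.
- card_3: Loose circuit card, about 160 g, balanced 62 mm above its lower edge; two to four such cards are present. Origin: centre of its lower edge, z up. Green board 100 (x) x 4 (y) x 56 mm high; on it, centred, a steel pull handle 50 (x) x 10 mm thick (y), 56 to 90 mm above the lower edge. It can swing in the grip if carried fast. Fits any free slot, either way round.
- fuse_carrier: Bystander: white porcelain fuse carrier 90 x 34 x 38 mm with a brass fuse, loose on the bench, origin under its centre.
- toroid: Bystander: copper-wound toroid inductor 82 mm across, 28 mm high, loose on the bench, origin under its centre.
- encoder: Bystander: black rotary encoder 60 x 60 mm, 72 mm high with its knurled shaft, loose on the bench, origin under its centre.
Not all that is in view belongs to the job. Leave any pink look-alike of the card_0 alone. What is shaped like the card_1 but red is not meant.

How it is judged:
By the outcome, as a careful person would: the job done as asked, in the order asked, and still so for the second after the job is handed in, with the robot touching nothing.
Of card_0, card_1, card_2, card_3 only 2 to 4 are there at a start; the rules pass over those that are not, and their reading is None.
At some moment in a run one of cover may be knocked a few centimetres aside while the robot is not near it.
It also fails if it takes over 210 s, if anything falls off the work surface, if the arm or the gripper's body presses on something with over 40 N, if the wrist force passes 120 N, or if a joint passes its speed limit or range.

ROBOT

A 6-joint arm with a two-finger parallel gripper is mounted at the origin on the work surface. World frame = base frame: x ahead of the robot, y to its left, z up, the work surface at z = 0. Lengths are in mm, angles in rad, forces in N, time in s.
With the tool pointing down it reaches from about 225 to 725 mm from the base axis. Payload 3.1 kg.
Tool frame: the origin (TCP) lies at the very end of the fingers, on their centre line; the grasp point (between the pads) lies 19 mm behind it (r.grip_depth is the distance from the TCP to the grasp point, in mm); z points along the fingers, y is the line along which they close (so a half turn about z gives the same grasp; the last joint's range is limited). The gripper opens to 85 mm and grips with 20 to 120 N. Pads are 22 mm wide; open, the fingers measure 114 mm over their backs; the gripper's body (76 mm by 85 mm) begins 54 mm behind the grasp point. The pads swing forward as they close: fully open they stand 13 mm farther back than shut.
Start: joints at [1.011, 0.048, 0.099, 1.622, 0, 1.443], TCP at [219.722, 476.802, 231.312] pointing down, gripper open.
Joint ranges: [-2.91, 2.91], [-0.99, 1.94], [-1.21, 1.42], [-2.12, 2.29], [-1.49, 1.47], [-3.14, 3.14]. Speed limits (rad/s): [2.79, 2.79, 3.14, 3.14, 3.14, 3.14].

INTERFACE

Orientations are given as a unit quaternion [w, x, y, z].
In Python, from rig import r gives the robot as it stands.
- The arm moves only by the shell command python3 -m jog 'ROWS' [FORCE]. ROWS is JSON, a list of rows, each a list of 3 entries, a list of its own where there are three numbers: the shift along the tool's x, y, z in cm, then the turn, a rotation vector about the tool's x, y, z in degrees, then the opening, from -1 (shut) to 1 (fully open), so that 0 is half open. A call has exactly 5 rows; each row shifts and turns the commanded pose from where the row before left it, along the tool's axes as they then stand; what a row does not reach is not made up. A row lasts 1/10 s, in which the tool goes at most 50 mm and 8.59 degrees, less where a joint would pass 70% of its speed; a pose out of reach is approached as far as the arm can. A call is refused whole if a number of a shift passes 5 or a number of a turn 8.59, either way. A call with a gripper value outside its range is refused whole. The fingers move at their own pace and stop on an object; FORCE is the grip in N (left out, the last holds). Time passes only in rows, so rows that do not move let the fingers close, or fill a call up. It gives the time, the measured TCP pose, the force, the opening and the grip force at its end, in the units of the state.
- r.observe(): the state, without advancing time (a new reading comes with each control period).
- r.get_image(name): name is "scene" or "top" or "wrist"; returns a dict with "image" (480x640x3 uint8, red, green, blue), "fx", "fy", "cx", "cy" (pixels), "extrinsics" (4x4, takes a point from camera to world coordinates). Camera axes: x right, y down, z forward; pixel columns grow to the right and rows downward; lengths in mm; the calibration is good to about 2 mm. A picture is of the moment at which its call begins. There is no depth.
- r.close_job(): hands the job in; it is judged then, once.
Trained networks look in the newest picture that a camera, given by its name, has taken for a name from the list of things; names that differ only in an ending like _2 or _b are one class to them, and where a whole thing is asked for, a point or a joint stands for the part that bears it (a point fixed in the world has none). Each returns a list of dicts, best first, with "score" (0 to 1); they miss things now and then, are a little off and sometimes report something else, mostly with a low value. They report only what shows in the picture. A call takes as long as a camera call. They do not tell look-alikes from the thing itself.
- r.regions_of(query, camera): "pixels" (480x640 bool, what is visible of it) and "rect" ([centre column, centre row, width, height] in pixels, round what is visible of it).
The state is a dict: "time": time; "q": joint angles; "qd": joint speeds; "joint_torque": joint torques, N m; "eef_pos": TCP position; "ee_rot": TCP orientation; "ft_force": force on the tool from outside, world axes, zero at the start; "torque": the same for the moment, N m; "gripper_width": opening from 0.0 (shut) to 1.0 (fully open); "finger_force": force on a finger pad.
Only numpy, scipy, OpenCV 4.12 (cv2) and the standard library are available. Lean on these libraries where they do the work, as an engineer would, in place of code of your own. Each camera call takes 0.05 s, during which the arm holds its last target. There are 200 camera calls.

## Working session

There is one attempt and no reset: what is moved stays moved. The work goes in short steps, Python scripts to look and compute and a shell command to move; the robot and the scene stay as the last step left them, time stands still between calls to the robot, and variables do not carry over. Pictures are saved under pics/ and viewed, at most 14 in all, crops included, and the job is handed in when it is done.

```bash
ls; mkdir -p pics; python3 - <<'E'
from rig import r
import cv2
for n in("top","scene"):
    d=r.get_image(n); cv2.imwrite(f"pics/{n}0.png",d["image"][:,:,::-1]); print(n,d["fx"],d["cx"],d["cy"],d["extrinsics"])
print(r.observe())
E
```

```text
pics
top 502.8911714171698 318.96815796890235 246.46047707399507 [[ 1.36532315e-02 -9.91793739e-01  1.27117142e-01  4.07482616e+02]
 [-9.99809846e-01 -1.53113744e-02 -1.20761837e-02  2.06038097e+01]
 [ 1.39234215e-02 -1.26928091e-01 -9.91814195e-01  1.05634058e+03]
 [ 0.00000000e+00  0.00000000e+00  0.00000000e+00  1.00000000e+00]]
scene 434.2204520160418 314.23254435853204 236.44662518665888 [[-8.39216566e-01  4.27520603e-01 -3.36067983e-01  8.01767020e+02]
 [ 5.43645429e-01  6.44980860e-01 -5.37074798e-01  4.53123354e+02]
 [-1.28531250e-02 -6.33423890e-01 -7.73698244e-01  7.35952638e+02]
 [ 0.00000000e+00  0.00000000e+00  0.00000000e+00  1.00000000e+00]]
{'time': 0.1, 'q': array([1.01119125e+00, 4.86832235e-02, 9.77449942e-02, 1.62199465e+00,
       5.94252816e-06, 1.44299933e+00]), 'qd': array([-0.00027449,  0.00076498,  0.00282733,  0.00153717,  0.00196503,
       -0.00049016]), 'joint_torque': array([ 2.78469197e-03, -3.39850938e+01,  3.20935714e+01,  1.58298545e-02,
       -1.24694138e-04,  2.14514904e-05]), 'eef_pos': array([219.43271426, 476.33538611, 230.22604016]), 'ee_rot': array([-3.62777950e-04,  2.14230449e-01,  9.76782562e-01, -1.00479348e-03]), 'ft_force': array([ 0.28405168, -0.32001733,  0.01429825]), 'torque': array([0.04792382, 0.00635414, 0.00609826]), 'finger_force': 0.0, 'gripper_width': 1.0006327880915764}
```

View pics/top0.png

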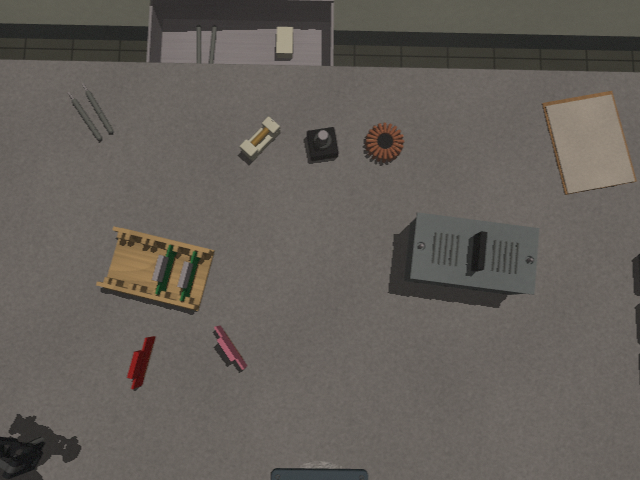

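View pics/scene0.png

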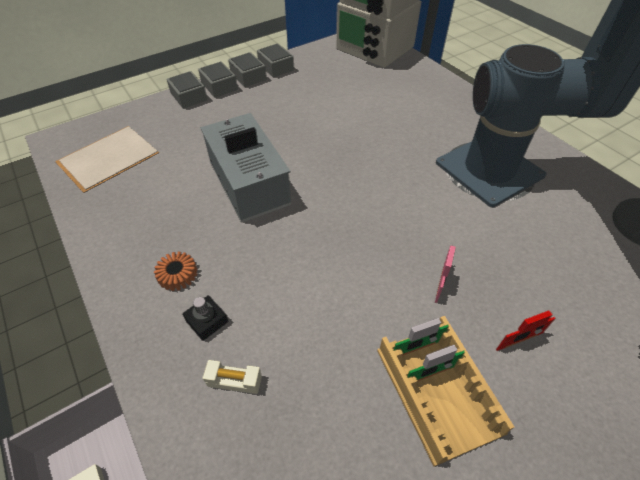

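The top view shows the housing with its cover, pins near (421,245) and (530,260). There are two cards in the stand, handles near (164,270) and (187,273). The red and pink decoys lie on the bench. Free bench is at around (320,250).

```bash
cat > h.py <<'E'
from rig import r
import numpy as np, cv2
from scipy.spatial.transform import Rotation as R
def cam(n):
    return r.get_image(n)
def p2w(d,u,v,z):
    E=np.array(d["extrinsics"]); ray=E[:3,:3]@np.array([(u-d["cx"])/d["fx"],(v-d["cy"])/d["fy"],1]); t=E[:3,3]
    return t+ray*(z-t[2])/ray[2]
def w2p(d,p):
    E=np.array(d["extrinsics"]); c=E[:3,:3].T@(np.array(p)-E[:3,3]); return np.array([d["fx"]*c[0]/c[2]+d["cx"],d["fy"]*c[1]/c[2]+d["cy"]])
def rot():
    q=r.observe()["ee_rot"]; return R.from_quat([q[1],q[2],q[3],q[0]])
def go(tgt,yaw):
    """shift (cm, tool axes) and rotvec (deg) to TCP tgt, tool down with tool y axis at yaw deg in world (mod 180)"""
    o=r.observe(); Rc=rot(); M=[]
    for a in(yaw,yaw+180):
        a=np.radians(a); y=np.array([np.cos(a),np.sin(a),0]); z=np.array([0,0,-1.]); x=np.cross(y,z)
        M.append(Rc.inv()*R.from_matrix(np.c_[x,y,z]))
    for m in M: print("turn deg",np.round(m.as_rotvec(degrees=True),1))
    print("shift cm (present tool axes)",np.round(Rc.inv().apply(np.array(tgt)-o["eef_pos"])/10,2), "toolx",np.round(Rc.apply([1,0,0]),2),"pos",o["eef_pos"].round(1),"q",o["q"].round(2))
def img(n,f,box=None,s=1):
    d=cam(n); im=d["image"][:,:,::-1]
    if box: im=im[box[1]:box[3],box[0]:box[2]]
    cv2.imwrite("pics/"+f,cv2.resize(im,None,fx=s,fy=s,interpolation=cv2.INTER_CUBIC)); return d
E
python3 - <<'E'
from h import *
d=cam("top")
def f(l,z):
    for u,v in l: print((u,v),p2w(d,u,v,z).round(1))
print("cover");f([(417,214),(538,228),(531,294),(411,280)],109)
print("pins");f([(421,245),(530,260)],112)
def rr(q,z,cn="top"):
    for e in r.regions_of(q,cn):
        m=e["pixels"].astype(np.uint8); c=max(cv2.findContours(m,0,2)[0],key=cv2.contourArea); b=cv2.minAreaRect(c)
        print(q,round(e["score"],2),np.round(e["rect"]),[p2w(d,*p,z).round(0)[:2].tolist() for p in cv2.boxPoints(b)], p2w(d,*b[0],z).round(1))
for q,z in(("cover",109),("stand",50),("card_0",70),("fuse_carrier",20),("toroid",14),("encoder",10)): rr(q,z)
E
python3 - <<'E'
import cv2
im=cv2.imread('pics/top0.png')
a=cv2.resize(im[215:325,90:223],None,fx=4.5,fy=4.5,interpolation=cv2.INTER_CUBIC);
cv2.imwrite('pics/st.png',a)
E
```

```text
cover
(417, 214) [ 594.6 -178.3  109. ]
(538, 228) [ 571.1 -411.   109. ]
(531, 294) [ 444.6 -392.4  109. ]
(411, 280) [ 467.7 -165.6  109. ]
pins
(421, 245) [ 534.3 -184.7  112. ]
(530, 260) [ 508.8 -391.8  112. ]
stand 0.85 [154. 271. 116.  84.] [[450.0, 449.0], [577.0, 426.0], [529.0, 219.0], [402.0, 245.0]] [488.9 334.9  50. ]
card_0 0.78 [230. 346.  31.  44.] [[366.0, 219.0], [380.0, 200.0], [302.0, 141.0], [289.0, 160.0]] [334.2 179.9  70. ]
card_0 0.72 [190. 277.  20.  45.] [[433.0, 290.0], [522.0, 269.0], [515.0, 243.0], [426.0, 264.0]] [473.3 266.3  70. ]
card_0 0.6 [141. 363.  28.  52.] [[263.0, 375.0], [361.0, 355.0], [352.0, 322.0], [255.0, 343.0]] [307.5 348.8  70. ]
card_0 0.58 [164. 271.  18.  49.] [[443.0, 337.0], [535.0, 321.0], [528.0, 290.0], [436.0, 307.0]] [485.2 313.6  70. ]
fuse_carrier 0.75 [260. 138.  44.  41.] [[752.0, 186.0], [824.0, 120.0], [792.0, 88.0], [721.0, 155.0]] [772.1 137.5  20. ]
toroid 0.62 [383. 141.  40.  41.] [[768.0, -70.0], [830.0, -129.0], [772.0, -186.0], [710.0, -127.0]] [ 769.7 -127.8   14. ]
encoder 0.89 [322. 144.  32.  36.] [[793.0, 41.0], [805.0, -20.0], [738.0, -32.0], [726.0, 29.0]] [765.2   4.7  10. ]
```

View pics/st.png

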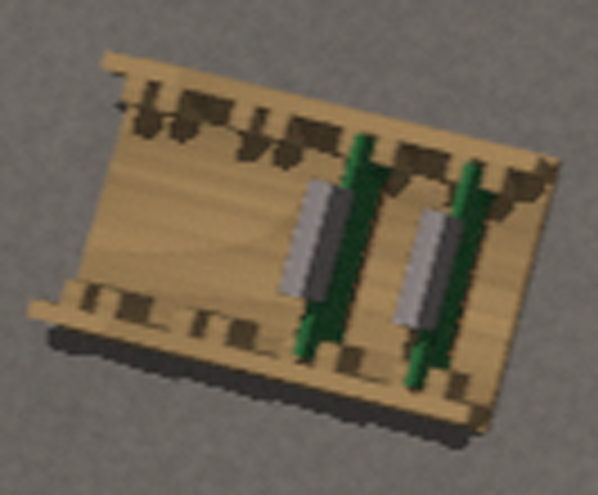

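The crop shows the handle tops (light strips) centred at about full-picture (158.4,268.3) and (182.9,274.6). The green boards beneath confirm these are the real cards.

```bash
python3 - <<'E'
from h import *
d=cam("top")
for u,v in((158.4,268.3),(182.9,274.6)): print(p2w(d,u,v,100).round(1))
go([521,-288,230],83)
E
```

```text
[483.6 313.2 100. ]
[472.3 266.3 100. ]
turn deg [ -0.   -0.  -17.7]
turn deg [ -0.    0.  162.3]
shift cm (present tool axes) [-59.37 -56.85   0.13] toolx [-0.91  0.42  0.  ] pos [219.7 476.8 231.3] q [1.01 0.05 0.1  1.62 0.   1.44]
```

```bash

python3 -m jog '[[[0,0,0],[0,0,-5.9],1],[[0,0,0],[0,0,-5.9],1],[[0,0,0],[0,0,-5.9],1],[[0,0,0],[0,0,0],1],[[0,0,0],[0,0,0],1]]' 60
for i in 1 2 3 4; do python3 -m jog '[[[-1.96,-3.61,0],[0,0,0],0],[[-1.96,-3.61,0],[0,0,0],0],[[-1.96,-3.61,0],[0,0,0],0],[[-1.96,-3.61,0],[0,0,0],0],[[-1.96,-3.61,0],[0,0,0],0]]' >/dev/null; done
python3 -m jog '[[[0,0,0],[0,0,0],0],[[0,0,0],[0,0,0],0],[[0,0,0],[0,0,0],0],[[0,0,0],[0,0,0],0],[[0,0,0],[0,0,0],0]]'
python3 - <<'E'
from h import *
go([521,-288,160],83)
d=img("wrist","w1.png"); print(d["fx"],d["extrinsics"])
E
```

```text
time: 1.0
eef_pos: [219.7, 476.8, 231.3]
ee_rot: [0.0, 0.062, 0.998, 0.0]
ft_force: [-0.4, 0.7, -0.6]
gripper_width: 0.998
finger_force: 0.0
time: 3.5
eef_pos: [520.3, -286.8, 232.3]
ee_rot: [0.001, 0.061, 0.998, -0.0]
ft_force: [-0.0, -0.6, -0.6]
gripper_width: 0.495
finger_force: 0.0
turn deg [-0.   0.1  0. ]
turn deg [-1.0e-01 -1.0e-01 -1.8e+02]
shift cm (present tool axes) [-0.08 -0.11  7.23] toolx [-0.99  0.12 -0.  ] pos [ 520.3 -286.8  232.3] q [-0.62  0.23  0.3   1.64  0.   -0.49]
330.8191721738889 [[ 1.20695991e-01  9.41048126e-01  3.16007755e-01  4.38588809e+02]
 [ 9.92689469e-01 -1.14317672e-01 -3.87180612e-02 -2.75683729e+02]
 [-3.10287956e-04  3.18370686e-01 -9.47966250e-01  3.75888553e+02]
 [ 0.00000000e+00  0.00000000e+00  0.00000000e+00  1.00000000e+00]]
```

View pics/w1.png

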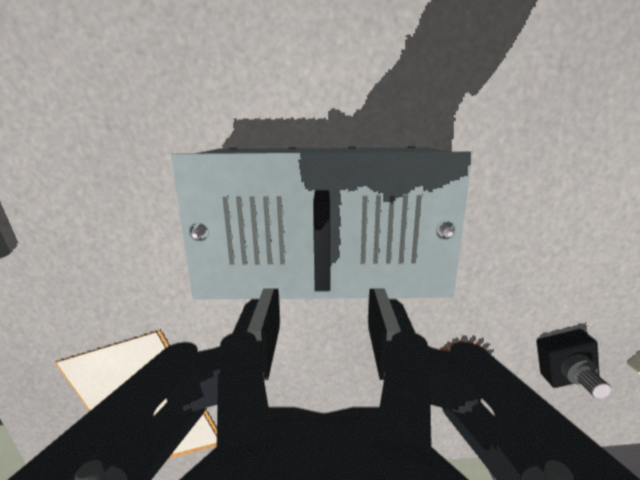

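The wrist view shows the cover straight in the picture: pins at (199,232) and (446,230), handle between rows 190 and 290 near column 322.

```bash
python3 - <<'E'
from h import *
d=cam("wrist")
P=[p2w(d,u,v,117) for u,v in((199,231),(446,229.5))]
print(np.round(P,1),np.round((P[0]+P[1])/2,1),np.linalg.norm(P[1]-P[0]),np.degrees(np.arctan2(*(P[1]-P[0])[[1,0]])))
C=[p2w(d,u,v,109)[:2].round(1) for u,v in((172,153),(470,153),(454,298),(192,299))]; print(C,np.mean(C,0))
H=[p2w(d,u,v,151)[:2].round(1) for u,v in((314,190),(331,190),(330,291),(315,291))]; print(H,np.mean(H,0))
E
```

```text
[[ 507.6 -387.2  117. ]
 [ 530.7 -186.   117. ]] [ 519.1 -286.6  117. ] 202.49308896014443 83.43409011578886
[array([ 444.4, -396.3]), array([ 472.6, -164.3]), array([ 599.9, -176.3]), array([ 572.3, -412.5])] [ 522.3  -287.35]
[array([ 479.2, -287.4]), array([ 480.6, -275.8]), array([ 557.2, -285.3]), array([ 555.8, -296.6])] [ 518.2   -286.275]
```

```bash

python3 -m jog '[[[0,0,2],[0,0,0],0],[[0,0,2],[0,0,0],0],[[0,0,2],[0,0,0],0],[[0,0,2],[0,0,0],0],[[0,0,1],[0,0,0],0]]' >/dev/null
python3 -m jog '[[[0,0,1],[0,0,0],0],[[0,0,1.2],[0,0,0],0],[[0,0,0],[0,0,0],0],[[0,0,0],[0,0,0],-1],[[0,0,0],[0,0,0],-1]]' 60
python3 -m jog '[[[0,0,0],[0,0,0],-1],[[0,0,0],[0,0,0],-1],[[0,0,0],[0,0,0],-1],[[0,0,0],[0,0,0],-1],[[0,0,0],[0,0,0],-1]]'
python3 -m jog '[[[0,0,-0.5],[0,0,0],-1],[[0,0,-0.5],[0,0,0],-1],[[0,0,-1],[0,0,0],-1],[[0,0,-1],[0,0,0],-1],[[0,0,-1],[0,0,0],-1]]'
python3 -m jog '[[[0,0,-1],[0,0,0],-1],[[0,0,-1],[0,0,0],-1],[[0,0,-1],[0,0,0],-1],[[0,0,0],[0,0,0],-1],[[0,0,0],[0,0,0],-1]]'
python3 -c "
from h import *
go([480,0,190],83.2)
img('scene','s1.png')"
```

```text
time: 4.6
eef_pos: [520.8, -288.2, 120.3]
ee_rot: [0.001, 0.061, 0.998, -0.0]
ft_force: [-0.5, -0.4, -0.1]
gripper_width: 0.166
finger_force: 0.0
time: 5.1
eef_pos: [520.9, -288.3, 120.5]
ee_rot: [0.001, 0.061, 0.998, -0.001]
ft_force: [0.0, -0.7, 6.0]
gripper_width: 0.132
finger_force: 60.4
time: 5.6
eef_pos: [520.3, -287.8, 160.1]
ee_rot: [-0.0, 0.061, 0.998, 0.0]
ft_force: [0.6, 0.5, -3.0]
gripper_width: 0.128
finger_force: 59.4
time: 6.1
eef_pos: [520.5, -288.0, 189.7]
ee_rot: [0.0, 0.061, 0.998, -0.0]
ft_force: [0.2, -0.6, -2.0]
gripper_width: 0.131
finger_force: 59.5
turn deg [-0.   0.  -0.2]
turn deg [1.000e-01 0.000e+00 1.798e+02]
shift cm (present tool axes) [ 7.55 28.08 -0.04] toolx [-0.99  0.12 -0.  ] pos [ 520.5 -288.   189.7] q [-0.62  0.22  0.21  1.56  0.   -0.5 ]
```

View pics/s1.png

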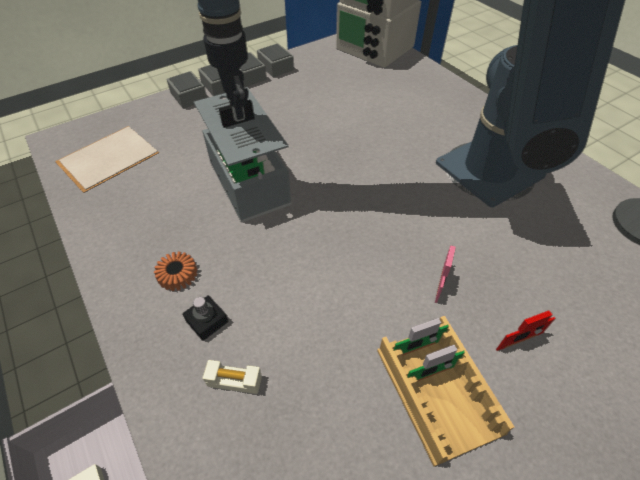

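The cover hangs level in the gripper over the open housing; now to carry it to the free bench at (480,0).

```bash

for i in 1 2 3; do python3 -m jog '[[[0.5,1.86,0],[0,0,0],-1],[[0.5,1.86,0],[0,0,0],-1],[[0.5,1.86,0],[0,0,0],-1],[[0.5,1.86,0],[0,0,0],-1],[[0.5,1.86,0],[0,0,0],-1]]' >/dev/null; done
for i in 1 2; do python3 -m jog '[[[0,0,1.5],[0,0,0],-1],[[0,0,1.5],[0,0,0],-1],[[0,0,1.5],[0,0,0],-1],[[0,0,1.5],[0,0,0],-1],[[0,0,1.5],[0,0,0],-1]]' |head -2; done
python3 -m jog '[[[0,0,0.5],[0,0,0],-1],[[0,0,0.5],[0,0,0],-1],[[0,0,0.5],[0,0,0],-1],[[0,0,0.3],[0,0,0],-1],[[0,0,0.2],[0,0,0],-1]]'
python3 -m jog '[[[0,0,0.1],[0,0,0],-1],[[0,0,0.1],[0,0,0],-1],[[0,0,0.05],[0,0,0],-1],[[0,0,0.05],[0,0,0],-1],[[0,0,0],[0,0,0],-1]]'
```

```text
time: 8.15
eef_pos: [479.1, -2.4, 111.9]
time: 8.65
eef_pos: [478.9, -2.5, 36.9]
time: 9.15
eef_pos: [480.4, -1.8, 19.5]
ee_rot: [0.0, 0.061, 0.998, -0.0]
ft_force: [0.5, -0.8, -1.5]
gripper_width: 0.132
finger_force: 59.4
time: 9.65
eef_pos: [480.2, -1.7, 16.5]
ee_rot: [0.0, 0.061, 0.998, -0.0]
ft_force: [0.7, -0.1, -2.0]
gripper_width: 0.13
finger_force: 59.7
```

```bash

python3 -m jog '[[[0,0,0.05],[0,0,0],-1],[[0,0,0.05],[0,0,0],-1],[[0,0,0.0],[0,0,0],-1],[[0,0,0.0],[0,0,0],-1],[[0,0,0],[0,0,0],-1]]'
python3 -m jog '[[[0,0,0],[0,0,0],-0.3],[[0,0,0],[0,0,0],-0.3],[[0,0,0],[0,0,0],-0.3],[[0,0,0],[0,0,0],-0.3],[[0,0,0],[0,0,0],-0.3]]'
for i in 1 2; do python3 -m jog '[[[0,0,-1],[0,0,0],0],[[0,0,-2],[0,0,0],0],[[0,0,-2.5],[0,0,0],0],[[0,0,-2.5],[0,0,0],0],[[0,0,-2.5],[0,0,0],0]]'|head -2; done
python3 -c "
from h import *
go([477.5,290,200],77)"
```

```text
time: 10.15
eef_pos: [480.2, -1.7, 16.5]
ee_rot: [0.0, 0.061, 0.998, -0.0]
ft_force: [-3.1, 0.0, 5.8]
gripper_width: 0.128
finger_force: 60.6
time: 10.65
eef_pos: [480.0, -1.7, 15.2]
ee_rot: [-0.0, 0.061, 0.998, 0.0]
ft_force: [0.3, 0.0, -0.7]
gripper_width: 0.349
finger_force: 0.0
time: 11.15
eef_pos: [480.1, -1.7, 122.1]
time: 11.65
eef_pos: [479.7, -1.7, 225.8]
turn deg [-0.  -0.1  6. ]
turn deg [ 1.00e-01 -0.00e+00 -1.74e+02]
shift cm (present tool axes) [ 3.79 28.92  2.59] toolx [-0.99  0.12  0.  ] pos [479.7  -1.7 225.8] q [-0.14 -0.07 -0.03  1.61 -0.   -0.02]
```

```bash

for i in 1 2 3; do python3 -m jog '[[[0.25,1.93,0],[0,0,0],0],[[0.25,1.93,0],[0,0,0],0],[[0.25,1.93,0],[0,0,0],0],[[0.25,1.93,0],[0,0,0],0],[[0.25,1.93,0],[0,0,0],0]]' >/dev/null; done
python3 -m jog '[[[0,0,0],[0,0,3],0],[[0,0,0],[0,0,3],0],[[0,0,0],[0,0,0],0],[[0,0,0],[0,0,0],0],[[0,0,0],[0,0,0],0]]'
python3 - <<'E'
from h import *
d=cam("wrist"); a=d["image"][:,:,::-1]; print(d["extrinsics"])
d=cam("top"); b=cv2.resize(d["image"][200:310,270:560,::-1],(640,243),interpolation=cv2.INTER_CUBIC)
cv2.imwrite("pics/w2.png",a[:350]); cv2.imwrite("pics/t2.png",b); cv2.imwrite("pics/c2.png",np.vstack([a[:350],b]))
E
```

```text
time: 13.65
eef_pos: [478.2, 290.0, 225.1]
ee_rot: [-0.0, 0.113, 0.994, -0.0]
ft_force: [-0.5, -0.8, 0.3]
gripper_width: 0.497
finger_force: 0.0
[[ 2.24394866e-01  9.24236056e-01  3.08925001e-01  3.98248337e+02]
 [ 9.74498300e-01 -2.12849777e-01 -7.10495334e-02  3.09458142e+02]
 [ 8.80771168e-05  3.16990039e-01 -9.48428863e-01  3.68865984e+02]
 [ 0.00000000e+00  0.00000000e+00  0.00000000e+00  1.00000000e+00]]
```

View pics/c2.png

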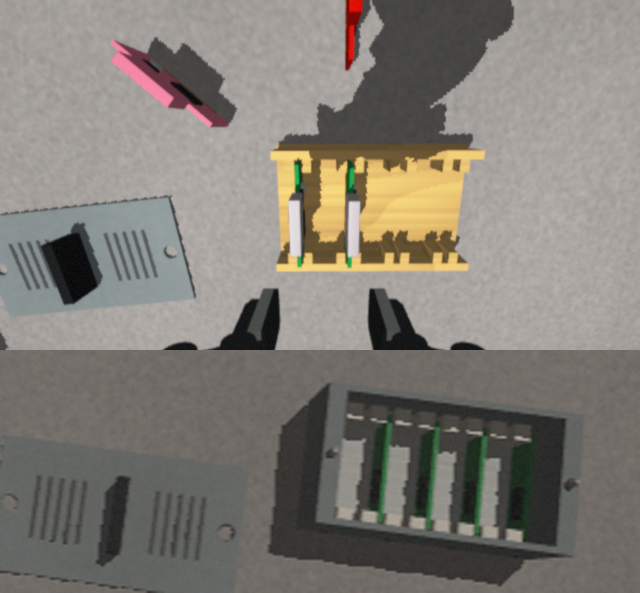

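The wrist view shows the two handles at about (296,228) and (353,228) in the stand. The top crop shows the housing open, with white ribs between green cards, and the cover flat on the bench.

```bash
python3 - <<'E'
from h import *
d=cam("wrist")
im=d["image"].astype(int); 
# bright neutral (handle) mask
m=((im.min(2)>150)&(im.max(2)-im.min(2)<25)).astype(np.uint8)
m[:185]=0;m[275:]=0;m[:,:280]=0;m[:,:]*=1;m[:,370:]=0
for c in cv2.findContours(m,0,2)[0]:
    if cv2.contourArea(c)>150:
        b=cv2.minAreaRect(c); B=cv2.boxPoints(b); W=np.array([p2w(d,*p,100) for p in B]); print(np.round(B,0).tolist(),W[:,:2].round(0).tolist(),p2w(d,*b[0],100).round(1))
for p in((483.6,313.2,100),(472.3,266.3,100)): print(w2p(d,p))
# stand base/combs: outline corners
for u,v in((271,152),(485,152),(468,268),(277,269)): print(p2w(d,u,v,50).round(1))
cv2.imwrite("pics/w3.png",cv2.resize(d["image"][130:290,260:500,::-1],None,fx=3.3,fy=3.3,interpolation=cv2.INTER_CUBIC))
E
```

```text
[[280.0, 272.0], [369.0, 272.0], [369.0, 274.0], [280.0, 274.0]] [[509.0, 244.0], [527.0, 321.0], [529.0, 321.0], [511.0, 244.0]] [519.3 282.6 100. ]
[[348.0, 201.0], [359.0, 201.0], [359.0, 256.0], [348.0, 256.0]] [[460.0, 316.0], [462.0, 325.0], [510.0, 316.0], [508.0, 306.0]] [484.4 315.8 100. ]
[[288.0, 200.0], [299.0, 200.0], [301.0, 255.0], [290.0, 255.0]] [[448.0, 268.0], [450.0, 277.0], [498.0, 266.0], [496.0, 257.0]] [472.3 267.1 100. ]
[350.25255829 228.23819763]
[293.48364996 227.71121907]
[409.6 256.5  50. ]
[454.7 451.8  50. ]
[570.  425.6  50. ]
[526.  229.9  50. ]
```

View pics/w3.png

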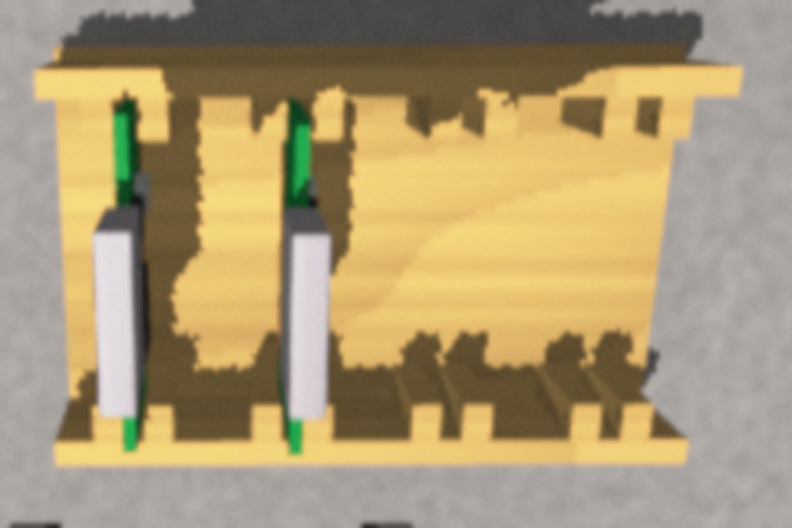

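Both handles are clear: A at (308,325) and B at (118,325) in the crop, aligned with the fingers. Card A is at about (484,315) and card B at (472,267). I take A first.

```bash

python3 -m jog '[[[0,0.85,0],[0,0,0],-0.3],[[0,0.85,0],[0,0,0],-0.3],[[0,0.85,0],[0,0,0],-0.3],[[0,0,1],[0,0,0],-0.3],[[0,0,1],[0,0,0],-0.3]]'|head -3
python3 -m jog '[[[0,0,2],[0,0,0],-0.3],[[0,0,2],[0,0,0],-0.3],[[0,0,2],[0,0,0],-0.3],[[0,0,2],[0,0,0],-0.3],[[0,0,2],[0,0,0],-0.3]]'
python3 -m jog '[[[0,0,1.3],[0,0,0],-0.3],[[0,0,1.3],[0,0,0],-0.3],[[0,0,1.3],[0,0,0],-0.3],[[0,0,0.5],[0,0,0],-0.3],[[0,0,0],[0,0,0],-0.3]]'
python3 -m jog '[[[0,0,0],[0,0,0],-0.45],[[0,0,0],[0,0,0],-0.6],[[0,0,0],[0,0,0],-1],[[0,0,0],[0,0,0],-1],[[0,0,0],[0,0,0],-1]]' 50
```

```text
time: 14.3
eef_pos: [484.1, 315.5, 204.5]
ee_rot: [0.0, 0.113, 0.994, -0.0]
time: 14.8
eef_pos: [483.2, 314.4, 103.1]
ee_rot: [-0.001, 0.114, 0.994, -0.001]
ft_force: [0.2, -0.2, 0.1]
gripper_width: 0.348
finger_force: 0.0
time: 15.3
eef_pos: [483.5, 314.8, 60.3]
ee_rot: [-0.001, 0.114, 0.994, -0.0]
ft_force: [-0.4, 0.0, -0.5]
gripper_width: 0.348
finger_force: 0.0
time: 15.8
eef_pos: [484.8, 315.2, 62.5]
ee_rot: [0.001, 0.114, 0.994, 0.0]
ft_force: [-0.0, -1.4, 4.4]
gripper_width: 0.108
finger_force: 49.3
```

```bash

python3 -m jog '[[[0,0,-0.3],[0,0,0],-1],[[0,0,-0.6],[0,0,0],-1],[[0,0,-0.8],[0,0,0],-1],[[0,0,-1],[0,0,0],-1],[[0,0,-1],[0,0,0],-1]]'
for i in 1 2; do python3 -m jog '[[[0,0,-1.2],[0,0,0],-1],[[0,0,-1.2],[0,0,0],-1],[[0,0,-1.2],[0,0,0],-1],[[0,0,-1.2],[0,0,0],-1],[[0,0,-1.2],[0,0,0],-1]]'; done
python3 -m jog '[[[0,0,0],[0,0,-2.1],-1],[[0,0,0],[0,0,-2.1],-1],[[0,0,0],[0,0,-2.1],-1],[[0,0,0],[0,0,0],-1],[[0,0,0],[0,0,0],-1]]'
python3 -c "
from h import *
go([527.7,-222,220],83.3)"
```

```text
time: 16.3
eef_pos: [484.1, 315.1, 99.2]
ee_rot: [0.0, 0.114, 0.994, 0.0]
ft_force: [-1.0, -1.3, -2.0]
gripper_width: 0.108
finger_force: 48.6
time: 16.8
eef_pos: [484.2, 315.1, 159.5]
ee_rot: [0.0, 0.114, 0.994, 0.0]
ft_force: [0.4, -0.2, -1.6]
gripper_width: 0.111
finger_force: 48.6
time: 17.3
eef_pos: [484.0, 315.0, 219.3]
ee_rot: [-0.0, 0.114, 0.994, 0.0]
ft_force: [-0.1, 0.4, -1.3]
gripper_width: 0.113
finger_force: 48.6
time: 17.8
eef_pos: [484.1, 315.1, 218.6]
ee_rot: [0.0, 0.059, 0.998, 0.0]
ft_force: [-0.5, -0.4, -0.9]
gripper_width: 0.113
finger_force: 48.6
turn deg [ 0.   0.  -0.1]
turn deg [  0.   -0.  179.9]
shift cm (present tool axes) [-10.67 -52.82  -0.14] toolx [-0.99  0.12 -0.  ] pos [484.1 315.1 218.6] q [0.46 0.18 0.22 1.61 0.   0.58]
```

```bash

H='';python3 -m jog '[[[-0.178,-0.88,0],[0,0,0],-1],[[-0.178,-0.88,0],[0,0,0],-1],[[-0.178,-0.88,0],[0,0,0],-1],[[-0.178,-0.88,0],[0,0,0],-1],[[-0.178,-0.88,0],[0,0,0],-1]]'>/dev/null
for i in 1 2 3 4 5; do python3 -m jog '[[[-0.356,-1.76,0],[0,0,0],-1],[[-0.356,-1.76,0],[0,0,0],-1],[[-0.356,-1.76,0],[0,0,0],-1],[[-0.356,-1.76,0],[0,0,0],-1],[[-0.356,-1.76,0],[0,0,0],-1]]' >/dev/null; done
python3 -m jog '[[[-0.178,-0.88,0],[0,0,0],-1],[[-0.178,-0.88,0],[0,0,0],-1],[[-0.178,-0.88,0],[0,0,0],-1],[[-0.178,-0.88,0],[0,0,0],-1],[[-0.178,-0.88,0],[0,0,0],-1]]'>/dev/null
python3 -m jog '[[[0,0,0],[0,0,0],-1],[[0,0,0],[0,0,0],-1],[[0,0,0],[0,0,0],-1],[[0,0,0],[0,0,0],-1],[[0,0,0],[0,0,0],-1]]'
python3 - <<'E'
from h import *
d=img("wrist","w4.png",(140,60,540,360),2)
for y in(-104,-66,-22,22,66,104):
    p=np.array([520,-287.5])+y*np.array([.117,.993]); print(y,p.round(1),[w2p(d,[*p,z]).round(0).tolist() for z in(8,56,104)])
t=cam("top"); cv2.imwrite("pics/t4.png",t["image"][:,:,::-1])
E
```

```text
time: 21.8
eef_pos: [528.2, -221.5, 218.4]
ee_rot: [0.0, 0.059, 0.998, 0.0]
ft_force: [0.3, 0.2, -2.4]
gripper_width: 0.117
finger_force: 48.8
-104 [ 507.8 -390.8] [[166.0, 205.0], [144.0, 216.0], [114.0, 231.0]]
-66 [ 512.3 -353. ] [[201.0, 205.0], [184.0, 216.0], [160.0, 231.0]]
-22 [ 517.4 -309.3] [[241.0, 205.0], [230.0, 216.0], [214.0, 231.0]]
22 [ 522.6 -265.7] [[282.0, 205.0], [276.0, 216.0], [268.0, 232.0]]
66 [ 527.7 -222. ] [[322.0, 205.0], [322.0, 216.0], [321.0, 232.0]]
104 [ 532.2 -184.2] [[357.0, 205.0], [362.0, 216.0], [368.0, 232.0]]
```

View pics/w4.png

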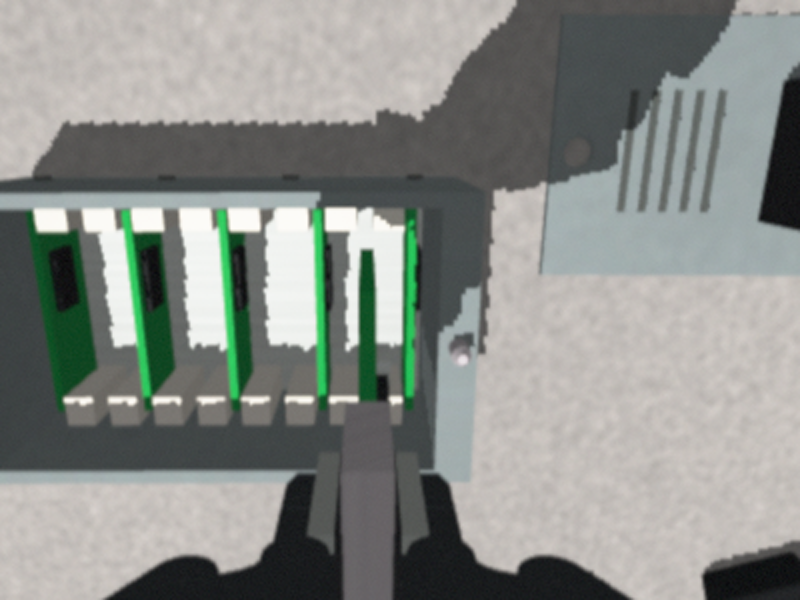

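The wrist view shows the held card (near edge at crop column 367) above the slot between the fixed cards at columns 319 and 411, whose mid-line is 365. The offset is about a millimetre, so I measure it exactly.

```bash
cat > m.py <<'E'
from h import *
def runs(row,mask):
    x=np.flatnonzero(mask[row]); 
    if not len(x): return []
    return [(s[0],s[-1]) for s in np.split(x,np.flatnonzero(np.diff(x)>1)+1)]
def meas():
    d=cam("wrist"); im=d["image"].astype(int)
    g=(im[...,1]-np.maximum(im[...,0],im[...,2])>25)
    b=g&(im[...,1]>120)
    return d,im,g,b
E
python3 - <<'E'
from m import *
d,im,g,b=meas()
for row in(170,175,190,200,210,220,230,240,250,255): print(row,"bright",runs(row,b),"green",runs(row,g))
o=r.observe(); T=o["eef_pos"]; X=rot().apply([1,0,0])
for z in(T[2]-51.5,T[2]-20): print("card near edge pred",w2p(d,[*(T[:2]+50*X[:2]),z]))
h=np.array([520,-287.5]);ux=np.array([.993,-.117]);uy=np.array([.117,.993])
for y in(0,44,88):
    print(y,[w2p(d,[*(h+x*ux+y*uy),52]).round(1).tolist() for x in(-50,0,50)])
E
```

```text
170 bright [(np.int64(201), np.int64(205)), (np.int64(248), np.int64(253)), (np.int64(296), np.int64(301))] green [(np.int64(154), np.int64(156)), (np.int64(201), np.int64(205)), (np.int64(248), np.int64(253)), (np.int64(296), np.int64(301)), (np.int64(343), np.int64(347))]
175 bright [(np.int64(202), np.int64(206)), (np.int64(249), np.int64(254)), (np.int64(297), np.int64(300)), (np.int64(344), np.int64(344))] green [(np.int64(155), np.int64(157)), (np.int64(177), np.int64(177)), (np.int64(202), np.int64(206)), (np.int64(249), np.int64(254)), (np.int64(297), np.int64(301)), (np.int64(343), np.int64(347))]
190 bright [(np.int64(203), np.int64(207)), (np.int64(250), np.int64(254)), (np.int64(297), np.int64(301)), (np.int64(343), np.int64(347))] green [(np.int64(157), np.int64(163)), (np.int64(177), np.int64(180)), (np.int64(203), np.int64(209)), (np.int64(220), np.int64(221)), (np.int64(250), np.int64(255)), (np.int64(297), np.int64(302)), (np.int64(321), np.int64(325)), (np.int64(342), np.int64(348))]
200 bright [(np.int64(205), np.int64(208)), (np.int64(251), np.int64(255)), (np.int
[... 1968 characters left out ...]
p.int64(263)), (np.int64(298), np.int64(304)), (np.int64(320), np.int64(327)), (np.int64(341), np.int64(347))]
255 bright [(np.int64(211), np.int64(215)), (np.int64(255), np.int64(259)), (np.int64(298), np.int64(302)), (np.int64(343), np.int64(346))] green [(np.int64(168), np.int64(174)), (np.int64(211), np.int64(217)), (np.int64(255), np.int64(260)), (np.int64(298), np.int64(303)), (np.int64(320), np.int64(327)), (np.int64(342), np.int64(347))]
card near edge pred [321.64536307 183.70277738]
card near edge pred [321.32547108 194.10505453]
0 [[250.1, 162.6], [253.7, 215.3], [256.9, 263.0]]
44 [[297.9, 162.6], [299.2, 215.3], [300.3, 263.0]]
88 [[345.8, 162.7], [344.6, 215.3], [343.6, 263.0]]
```

```bash

python3 -m jog '[[[0,-0.15,0.5],[0,0,0],-1],[[0,0,1],[0,0,0],-1],[[0,0,1],[0,0,0],-1],[[0,0,1],[0,0,0],-1],[[0,0,1],[0,0,0],-1]]' >/dev/null
python3 -m jog '[[[0,0,1],[0,0,0],-1],[[0,0,1],[0,0,0],-1],[[0,0,1],[0,0,0],-1],[[0,0,1],[0,0,0],-1],[[0,0,1],[0,0,0],-1]]' >/dev/null
python3 -m jog '[[[0,0,0.2],[0,0,0],-1],[[0,0,0],[0,0,0],-1],[[0,0,0],[0,0,0],-1],[[0,0,0],[0,0,0],-1],[[0,0,0],[0,0,0],-1]]'
python3 - <<'E'
from m import *
d,im,g,b=meas()
cv2.imwrite("pics/w5.png",cv2.resize(d["image"][90:330,200:440,::-1],None,fx=2.5,fy=2.5,interpolation=cv2.INTER_CUBIC))
for row in(130,150,170,190,210,230,250): print(row,"bright",[(int(a),int(c)) for a,c in runs(row,b)],"green",[(int(a),int(c)) for a,c in runs(row,g)])
o=r.observe(); T=o["eef_pos"]; X=rot().apply([1,0,0])
for z in(T[2]-51.5,T[2]-20): print("card near edge pred",w2p(d,[*(T[:2]+50*X[:2]),z]))
h=np.array([520,-287.5]);ux=np.array([.993,-.117]);uy=np.array([.117,.993])
for y in(44,88):
    print(y,[w2p(d,[*(h+x*ux+y*uy),52]).round(1).tolist() for x in(-50,0,50)])
E
```

```text
time: 23.45
eef_pos: [528.4, -223.6, 122.0]
ee_rot: [0.001, 0.059, 0.998, -0.0]
ft_force: [0.1, 0.4, -1.0]
gripper_width: 0.105
finger_force: 48.7
130 bright [] green []
150 bright [] green []
170 bright [] green []
190 bright [(151, 157), (219, 226)] green [(84, 87), (151, 157), (219, 226), (289, 295), (320, 326), (354, 361)]
210 bright [(155, 161), (222, 228), (289, 289), (327, 327)] green [(89, 101), (125, 133), (155, 166), (184, 188), (222, 230), (243, 243), (289, 295), (320, 327), (351, 361)]
230 bright [(159, 164), (224, 230), (289, 295), (327, 327)] green [(94, 105), (129, 137), (159, 169), (187, 191), (224, 232), (245, 245), (289, 296), (320, 327), (350, 360)]
250 bright [(162, 168), (226, 232), (290, 296)] green [(98, 141), (162, 194), (226, 247), (290, 299), (320, 327), (350, 359)]
card near edge pred [321.85191393 183.46793444]
card near edge pred [321.53700052 193.89773157]
44 [[290.0, 177.5], [292.3, 250.3], [294.3, 313.5]]
88 [[358.5, 177.6], [356.0, 250.3], [353.9, 313.6]]
```

View pics/w5.png

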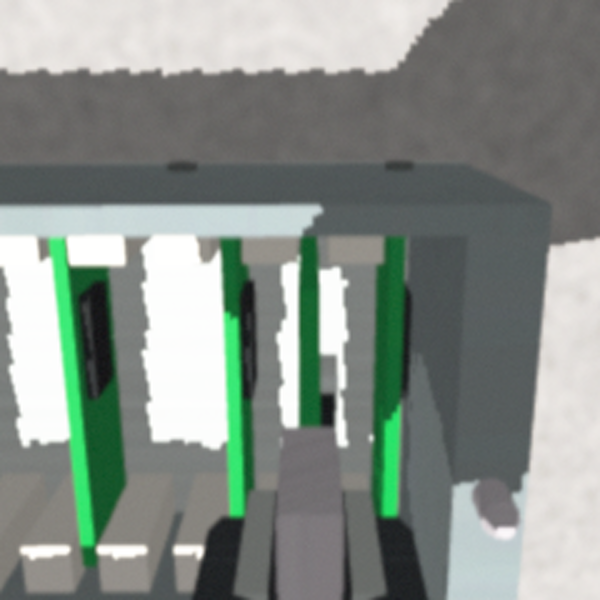

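The held card's edge (323.4 px) lies slightly left of the slot middle (324.8 px at rib height). That is about 1.1 mm, so I correct and descend while watching the force.

```bash

python3 -m jog '[[[0,0.11,0],[0,0,0],-1],[[0,0,0.3],[0,0,0],-1],[[0,0,0.3],[0,0,0],-1],[[0,0,0.3],[0,0,0],-1],[[0,0,0.2],[0,0,0],-1]]' |grep -E "pos|ft"
for i in 1 2; do python3 -m jog '[[[0,0,0.2],[0,0,0],-1],[[0,0,0.2],[0,0,0],-1],[[0,0,0.2],[0,0,0],-1],[[0,0,0.1],[0,0,0],-1],[[0,0,0],[0,0,0],-1]]' |grep -E "pos|ft"; done
```

```text
eef_pos: [527.8, -222.1, 109.6]
ft_force: [-0.3, 0.1, -1.3]
eef_pos: [528.0, -222.1, 103.1]
ft_force: [0.4, 0.2, -1.7]
eef_pos: [527.9, -222.2, 95.9]
ft_force: [0.1, -0.5, -1.2]
```

```bash

for i in 1 2 3; do python3 -m jog '[[[0,0,0.25],[0,0,0],-1],[[0,0,0.25],[0,0,0],-1],[[0,0,0.25],[0,0,0],-1],[[0,0,0.15],[0,0,0],-1],[[0,0,0.1],[0,0,0],-1]]' |grep -E "pos|ft"; done
python3 -m jog '[[[0,0,0.1],[0,0,0],-1],[[0,0,0.1],[0,0,0],-1],[[0,0,0.1],[0,0,0],-1],[[0,0,0],[0,0,0],-1],[[0,0,0],[0,0,0],-1]]' |grep -E "pos|ft"
```

```text
eef_pos: [527.9, -222.1, 86.0]
ft_force: [0.9, -0.4, -1.3]
eef_pos: [528.0, -222.2, 76.0]
ft_force: [0.2, -0.5, -0.7]
eef_pos: [528.9, -223.7, 68.0]
ft_force: [-2.6, -3.3, 5.5]
eef_pos: [529.4, -224.5, 65.7]
ft_force: [-0.5, -4.6, 6.2]
```

```bash
python3 - <<'E'
from m import *
d,im,g,b=meas()
a=cv2.resize(d["image"][100:340,220:420,::-1],(500,600),interpolation=cv2.INTER_CUBIC)
s=cam("scene"); c=cv2.resize(s["image"][90:240,190:315,::-1],(300,360),interpolation=cv2.INTER_CUBIC)
o=np.zeros((600,800,3),np.uint8); o[:,:500]=a; o[:360,500:]=c; cv2.imwrite("pics/w6.png",o)
o=r.observe(); print(o["eef_pos"],o["ft_force"],o["torque"],o["ee_rot"],o["gripper_width"])
E
```

```text
[ 529.4193169  -224.49194971   65.68722758] [-1.05235677 -4.9318763   5.95795434] [-0.38073658  0.14758701  0.09538798] [ 0.00191922  0.05918778  0.99824281 -0.00210129] 0.11355811957483923
```

View pics/w6.png

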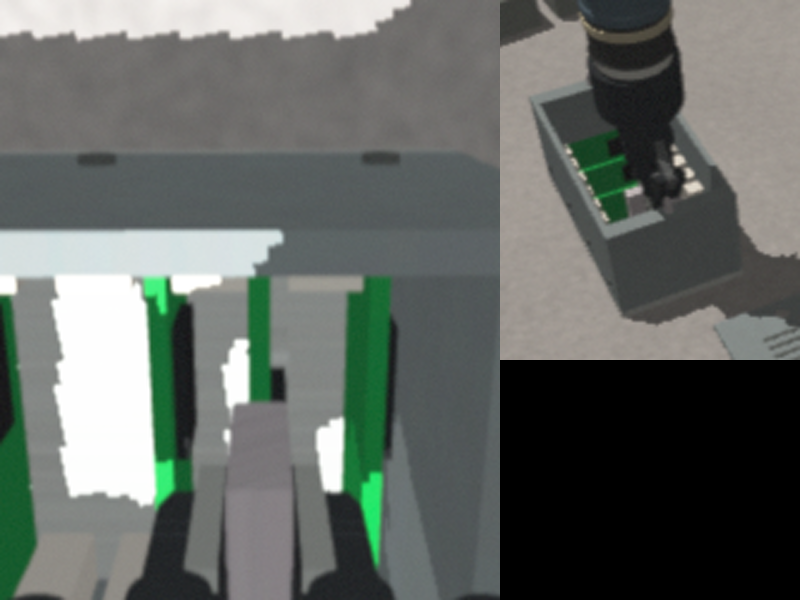

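The card sits straight in the groove, but the force comes from the end wall. The finger knuckles meet the rim beside slot_3 before the card is home. I'll lift out and use the inner slots, starting with slot_2 at y = 22.

```bash

python3 -m jog '[[[0,0,-0.3],[0,0,0],-1],[[0,0,-0.5],[0,0,0],-1],[[0,0,-0.5],[0,0,0],-1],[[0,0,-0.5],[0,0,0],-1],[[0,0,-0.5],[0,0,0],-1]]' |grep -E "pos|ft"
python3 -m jog '[[[0,0,-1],[0,0,0],-1],[[0,0,-1],[0,0,0],-1],[[0,0,-1],[0,0,0],-1],[[0,0,-1],[0,0,0],-1],[[0,0,0],[0,0,0],-1]]' |grep -E "pos|ft"
python3 -m jog '[[[0,-0.88,0],[0,0,0],-1],[[0,-0.88,0],[0,0,0],-1],[[0,-0.88,0],[0,0,0],-1],[[0,-0.88,0],[0,0,0],-1],[[0,-0.88,0],[0,0,0],-1]]' >/dev/null
python3 -m jog '[[[0,0,0],[0,0,0],-1],[[0,0,0],[0,0,0],-1],[[0,0,0],[0,0,0],-1],[[0,0,0],[0,0,0],-1],[[0,0,0],[0,0,0],-1]]' |grep -E "pos|ft"
python3 - <<'E'
from m import *
d,im,g,b=meas(); print(d["cx"])
for row in(180,190,200,210,220,230,250): print(row,"bright",[(int(a),int(c)) for a,c in runs(row,b)],"green",[(int(a),int(c)) for a,c in runs(row,g)])
E
```

```text
eef_pos: [528.0, -221.7, 86.4]
ft_force: [0.2, -0.7, -1.0]
eef_pos: [529.4, -223.0, 129.0]
ft_force: [0.4, 0.1, -1.2]
eef_pos: [523.1, -265.6, 126.4]
ft_force: [0.8, 0.2, -1.3]
323.4975298754112
180 bright [] green []
190 bright [(219, 225)] green [(153, 157), (219, 225), (287, 293), (320, 326), (351, 358), (419, 424)]
200 bright [(220, 226), (287, 287), (403, 403)] green [(155, 187), (220, 241), (287, 296), (320, 326), (348, 357), (403, 423)]
210 bright [(222, 227), (287, 288)] green [(156, 166), (184, 188), (222, 229), (287, 293), (320, 326), (348, 357), (403, 423)]
220 bright [(223, 228), (287, 293), (418, 422)] green [(158, 168), (186, 189), (223, 230), (243, 243), (287, 294), (320, 326), (348, 357), (402, 422)]
230 bright [(224, 229), (288, 293), (401, 401), (415, 421)] green [(160, 169), (187, 191), (224, 231), (244, 244), (288, 294), (320, 326), (348, 357), (401, 422)]
250 bright [(226, 231), (288, 294), (414, 420)] green [(163, 193), (226, 245), (288, 298), (320, 327), (347, 356), (400, 420)]
```

Same measurement: the card is about 0.7 mm too far +y, so I correct and lower.

```bash

python3 -m jog '[[[0,-0.07,0.3],[0,0,0],-1],[[0,0,0.4],[0,0,0],-1],[[0,0,0.3],[0,0,0],-1],[[0,0,0.3],[0,0,0],-1],[[0,0,0.3],[0,0,0],-1]]' |grep -E "pos|ft"
for i in 1 2 3 4; do python3 -m jog '[[[0,0,0.3],[0,0,0],-1],[[0,0,0.25],[0,0,0],-1],[[0,0,0.25],[0,0,0],-1],[[0,0,0.15],[0,0,0],-1],[[0,0,0.1],[0,0,0],-1]]' |grep -E "pos|ft"; done
```

```text
eef_pos: [522.7, -266.5, 109.8]
ft_force: [-0.5, -0.1, -0.7]
eef_pos: [522.8, -266.6, 99.6]
ft_force: [0.4, -0.5, -1.2]
eef_pos: [522.7, -266.6, 89.0]
ft_force: [-0.7, 0.5, -1.3]
eef_pos: [522.7, -266.6, 78.5]
ft_force: [-0.9, -0.4, -0.7]
eef_pos: [522.7, -266.6, 68.0]
ft_force: [0.0, 0.1, -2.2]
```

```bash

python3 -m jog '[[[0,0,0.2],[0,0,0],-1],[[0,0,0.15],[0,0,0],-1],[[0,0,0.1],[0,0,0],-1],[[0,0,0.1],[0,0,0],-1],[[0,0,0],[0,0,0],-1]]' |grep -E "pos|ft"
for i in 1 2 3; do python3 -m jog '[[[0,0,0.05],[0,0,0],-1],[[0,0,0.05],[0,0,0],-1],[[0,0,0.05],[0,0,0],-1],[[0,0,0],[0,0,0],-1],[[0,0,0],[0,0,0],-1]]' |grep -E "pos|ft"; done
```

```text
eef_pos: [522.8, -266.6, 62.7]
ft_force: [0.2, -0.4, -0.2]
eef_pos: [522.8, -266.6, 61.3]
ft_force: [-0.1, -0.4, -1.6]
eef_pos: [522.9, -266.7, 60.5]
ft_force: [-1.7, 0.7, 3.1]
eef_pos: [522.9, -266.8, 60.5]
ft_force: [-4.2, 2.2, 10.0]
```

Contact comes at TCP 60.5 mm, just where the card should be home. Release with a small opening and rise.

```bash

python3 -m jog '[[[0,0,-0.1],[0,0,0],-0.6],[[0,0,0],[0,0,0],-0.6],[[0,0,0],[0,0,0],-0.6],[[0,0,0],[0,0,0],-0.6],[[0,0,0],[0,0,0],-0.6]]' |grep -E "pos|ft|width"
python3 -m jog '[[[0,0,-0.5],[0,0,0],-0.6],[[0,0,-1],[0,0,0],-0.6],[[0,0,-1.5],[0,0,0],-0.6],[[0,0,-2],[0,0,0],-0.6],[[0,0,-2],[0,0,0],-0.6]]' |grep -E "pos|ft"
python3 -m jog '[[[0,0,-2],[0,0,0],-0.5],[[0,0,-2],[0,0,0],-0.5],[[0,0,-2],[0,0,0],-0.5],[[0,0,-2],[0,0,0],-0.5],[[0,0,-1.5],[0,0,0],-0.5]]' |grep -E "pos|ft"
python3 - <<'E'
from m import *
d=img("wrist","w7.png",(140,60,540,360),2)
go([472.3,266.9,225],77)
E
```

```text
eef_pos: [522.7, -266.5, 58.8]
ft_force: [-0.5, -0.6, 0.4]
gripper_width: 0.198
eef_pos: [523.2, -266.8, 131.6]
ft_force: [1.3, -0.3, -0.5]
eef_pos: [523.5, -267.0, 228.0]
ft_force: [0.7, -0.8, -0.4]
turn deg [-0.2  0.5  6.3]
turn deg [  -0.7   -0.3 -173.7]
shift cm (present tool axes) [11.45 52.48  0.28] toolx [-0.99  0.12 -0.01] pos [ 524.4 -267.7  230.7] q [-0.59  0.21  0.27  1.63  0.   -0.47]
```

View pics/w7.png

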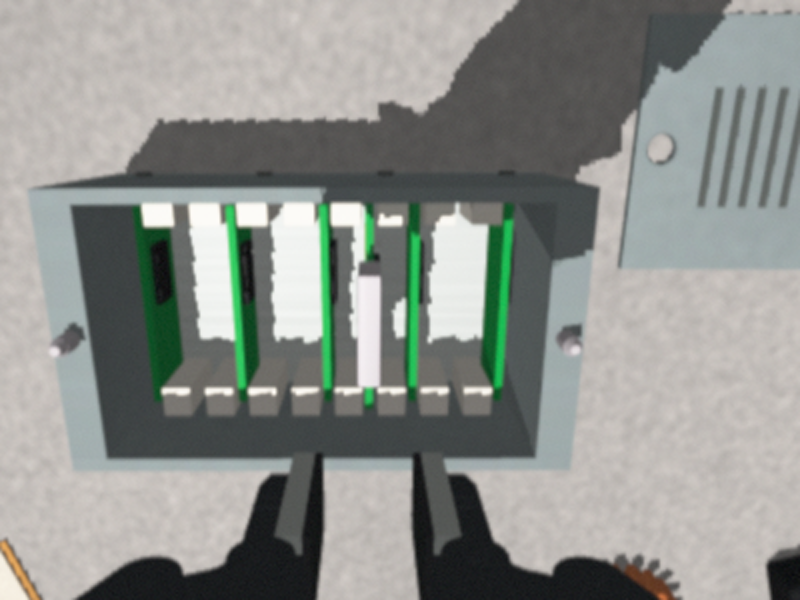

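The card stands upright in slot_2 (handle at crop (370,330)). Now card B.

```bash

for i in 1 2 3 4; do python3 -m jog '[[[0.573,2.62,0],[0,0,0],-0.3],[[0.573,2.62,0],[0,0,0],-0.3],[[0.573,2.62,0],[0,0,0],-0.3],[[0.573,2.62,0],[0,0,0],-0.3],[[0.573,2.62,0],[0,0,0],-0.3]]' >/dev/null; done
python3 -m jog '[[[0,0,0],[0,0,2.1],-0.3],[[0,0,0],[0,0,2.1],-0.3],[[0,0,0],[0,0,2.1],-0.3],[[0,0,0],[0,0,0],-0.3],[[0,0,0],[0,0,0],-0.3]]'
python3 - <<'E'
from m import *
d,im,g,b=meas()
m=((im.min(2)>150)&(im.max(2)-im.min(2)<25)).astype(np.uint8)
m[:185]=0;m[275:]=0;m[:,:295]=0;m[:,400:]=0
for c in cv2.findContours(m,0,2)[0]:
    if cv2.contourArea(c)>150:
        q=cv2.minAreaRect(c); B=cv2.boxPoints(q); print(np.round(B,0).tolist(),p2w(d,*q[0],100).round(1))
go([472.3,266.9,70.5],77)
E
```

```text
time: 37.7
eef_pos: [470.6, 267.2, 224.9]
ee_rot: [0.0, 0.113, 0.994, 0.0]
ft_force: [0.3, -0.6, -0.1]
gripper_width: 0.355
finger_force: 0.0
[[317.0, 203.0], [328.0, 203.0], [328.0, 258.0], [317.0, 258.0]] [472.6 267.  100. ]
[[295.0, 185.0], [399.0, 185.0], [399.0, 274.0], [295.0, 274.0]] [476.4 287.5 100. ]
turn deg [ 0.  0. -0.]
turn deg [ 1.0e-01 -0.0e+00  1.8e+02]
shift cm (present tool axes) [-0.16  0.   15.43] toolx [-0.97  0.23 -0.  ] pos [470.7 267.2 224.8] q [ 0.39  0.09  0.13  1.61 -0.    0.62]
```

```bash

python3 -m jog '[[[-0.16,0,2],[0,0,0],-0.3],[[0,0,2],[0,0,0],-0.3],[[0,0,2],[0,0,0],-0.3],[[0,0,2],[0,0,0],-0.3],[[0,0,2],[0,0,0],-0.3]]'>/dev/null
python3 -m jog '[[[0,0,2],[0,0,0],-0.3],[[0,0,1.5],[0,0,0],-0.3],[[0,0,1.3],[0,0,0],-0.3],[[0,0,0.9],[0,0,0],-0.3],[[0,0,0],[0,0,0],-0.3]]'|grep -E "pos|ft"
python3 -m jog '[[[0,0,0],[0,0,0],-0.45],[[0,0,0],[0,0,0],-0.6],[[0,0,0],[0,0,0],-1],[[0,0,0],[0,0,0],-1],[[0,0,0],[0,0,0],-1]]' 50
python3 -m jog '[[[0,0,-0.3],[0,0,0],-1],[[0,0,-0.6],[0,0,0],-1],[[0,0,-0.8],[0,0,0],-1],[[0,0,-1],[0,0,0],-1],[[0,0,-1],[0,0,0],-1]]'
for i in 1 2; do python3 -m jog '[[[0,0,-1.2],[0,0,0],-1],[[0,0,-1.2],[0,0,0],-1],[[0,0,-1.2],[0,0,0],-1],[[0,0,-1.2],[0,0,0],-1],[[0,0,-1.2],[0,0,0],-1]]' | grep -E "pos|ft|wid"; done
python3 -m jog '[[[0,0,0],[0,0,-2.1],-1],[[0,0,0],[0,0,-2.1],-1],[[0,0,0],[0,0,-2.1],-1],[[0,0,0],[0,0,0],-1],[[0,0,0],[0,0,0],-1]]' | grep -E "pos|ft|wid"
python3 -c "
from h import *
go([517.6,-310.2,220],83.3)"
```

```text
eef_pos: [471.2, 266.4, 65.9]
ft_force: [-0.6, 0.5, 0.5]
time: 39.25
eef_pos: [473.0, 266.9, 68.6]
ee_rot: [0.001, 0.114, 0.994, 0.0]
ft_force: [-0.5, -0.7, 5.4]
gripper_width: 0.105
finger_force: 49.7
time: 39.75
eef_pos: [472.1, 266.9, 105.2]
ee_rot: [0.0, 0.114, 0.994, 0.0]
ft_force: [0.1, -0.2, -2.2]
gripper_width: 0.112
finger_force: 48.9
eef_pos: [472.2, 266.9, 165.5]
ft_force: [1.2, 0.1, -1.3]
gripper_width: 0.108
eef_pos: [472.1, 266.9, 225.3]
ft_force: [-0.1, -0.6, -1.3]
gripper_width: 0.111
eef_pos: [472.2, 266.9, 224.6]
ft_force: [0.3, 0.3, -0.7]
gripper_width: 0.106
turn deg [ 0.   0.  -0.1]
turn deg [  0.   -0.  179.9]
shift cm (present tool axes) [-11.33 -56.77   0.46] toolx [-0.99  0.12 -0.  ] pos [472.2 266.9 224.6] q [ 0.39  0.09  0.13  1.61 -0.    0.51]
```

```bash

python3 -m jog '[[[-0.189,-0.946,0],[0,0,0],-1],[[-0.189,-0.946,0],[0,0,0],-1],[[-0.189,-0.946,0],[0,0,0],-1],[[-0.189,-0.946,0],[0,0,0],-1],[[-0.189,-0.946,0],[0,0,0],-1]]'>/dev/null
for i in 1 2 3 4 5; do python3 -m jog '[[[-0.378,-1.892,0],[0,0,0],-1],[[-0.378,-1.892,0],[0,0,0],-1],[[-0.378,-1.892,0],[0,0,0],-1],[[-0.378,-1.892,0],[0,0,0],-1],[[-0.378,-1.892,0],[0,0,0],-1]]' >/dev/null; done
python3 -m jog '[[[-0.189,-0.946,0],[0,0,0],-1],[[-0.189,-0.946,0],[0,0,0],-1],[[-0.189,-0.946,0],[0,0,0],-1],[[-0.189,-0.946,0],[0,0,0],-1],[[-0.189,-0.946,0],[0,0,0],-1]]'>/dev/null
for i in 1 2; do python3 -m jog '[[[0,0,0.7],[0,0,0],-1],[[0,0,0.9],[0,0,0],-1],[[0,0,1],[0,0,0],-1],[[0,0,1],[0,0,0],-1],[[0,0,0.9],[0,0,0],-1]]' |grep -E "pos|ft"; done
python3 -m jog '[[[0,0,0],[0,0,0],-1],[[0,0,0],[0,0,0],-1],[[0,0,0],[0,0,0],-1],[[0,0,0],[0,0,0],-1],[[0,0,0],[0,0,0],-1]]' |grep -E "pos|ft"
python3 - <<'E'
from m import *
d,im,g,b=meas()
cv2.imwrite("pics/w8.png",cv2.resize(d["image"][120:340,120:440,::-1],None,fx=2.5,fy=2.5,interpolation=cv2.INTER_CUBIC))
for row in(180,190,200,210,220,230,250): print(row,"bright",[(int(a),int(c)) for a,c in runs(row,b)],"green",[(int(a),int(c)) for a,c in runs(row,g)])
E
```

```text
eef_pos: [517.7, -309.4, 177.7]
ft_force: [-0.4, 1.2, -1.2]
eef_pos: [518.0, -310.1, 133.3]
ft_force: [-0.1, 0.5, -1.4]
eef_pos: [518.4, -310.4, 135.0]
ft_force: [-0.3, 0.2, -2.2]
180 bright [(483, 489)] green [(353, 357), (390, 393), (418, 422), (483, 489)]
190 bright [(422, 422), (482, 487)] green [(225, 230), (290, 296), (321, 325), (351, 358), (384, 393), (416, 422), (457, 458), (482, 487)]
200 bright [(290, 290), (421, 421), (455, 455), (479, 486)] green [(226, 239), (290, 297), (320, 326), (349, 358), (377, 393), (402, 421), (455, 486)]
210 bright [(290, 295), (454, 454), (478, 484)] green [(227, 235), (290, 296), (320, 326), (349, 358), (376, 392), (401, 420), (454, 484)]
220 bright [(290, 296), (414, 420), (453, 453), (476, 483)] green [(228, 235), (290, 296), (320, 326), (349, 357), (376, 381), (401, 420), (453, 483)]
230 bright [(291, 296), (413, 419), (475, 481)] green [(229, 236), (248, 248), (291, 297), (320, 327), (348, 357), (375, 381), (408, 419), (452, 481)]
250 bright [(291, 297), (320, 320), (351, 353), (355, 357), (411, 417), (449, 449), (472, 478)] green [(231, 249), (291, 300), (320, 327), (348, 357), (374, 379), (408, 417), (449, 478)]
```

View pics/w8.png

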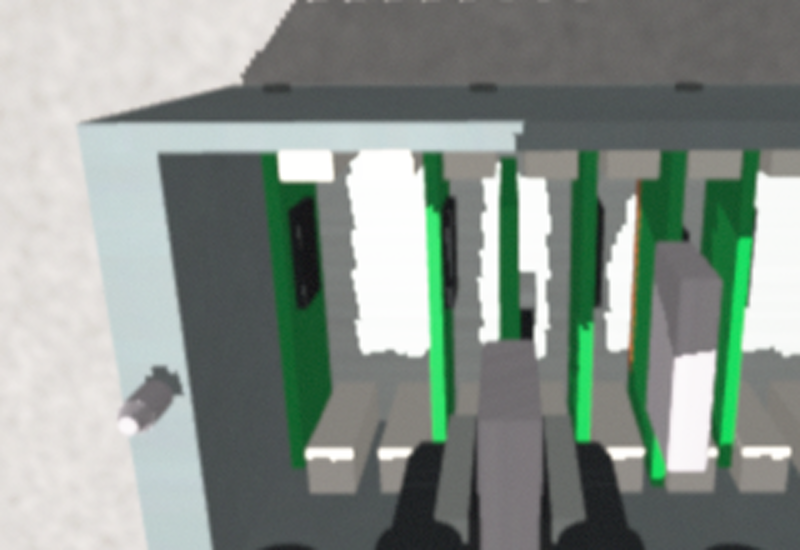

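The held card (crop column 510) is centred in slot_1 within about 0.5 mm; the card in slot_2 stands at (690,380) clear of the fingers. Lower away.

```bash

python3 -m jog '[[[0,0.05,0.3],[0,0,0],-1],[[0,0,0.4],[0,0,0],-1],[[0,0,0.3],[0,0,0],-1],[[0,0,0.3],[0,0,0],-1],[[0,0,0.3],[0,0,0],-1]]' |grep -E "pos|ft"
for i in 1 2 3 4; do python3 -m jog '[[[0,0,0.3],[0,0,0],-1],[[0,0,0.25],[0,0,0],-1],[[0,0,0.25],[0,0,0],-1],[[0,0,0.15],[0,0,0],-1],[[0,0,0.1],[0,0,0],-1]]' |grep -E "pos|ft"; done
```

```text
eef_pos: [518.0, -309.6, 117.8]
ft_force: [-0.2, -0.1, -2.2]
eef_pos: [518.1, -309.6, 107.6]
ft_force: [0.1, -0.0, -0.6]
eef_pos: [518.0, -309.6, 97.0]
ft_force: [0.6, -0.5, -1.2]
eef_pos: [518.1, -309.6, 86.5]
ft_force: [-0.0, -0.5, -2.1]
eef_pos: [518.0, -309.6, 76.0]
ft_force: [0.0, -0.5, -1.7]
```

```bash

python3 -m jog '[[[0,0,0.2],[0,0,0],-1],[[0,0,0.2],[0,0,0],-1],[[0,0,0.15],[0,0,0],-1],[[0,0,0.1],[0,0,0],-1],[[0,0,0],[0,0,0],-1]]' |grep -E "pos|ft"
for i in 1 2 3; do python3 -m jog '[[[0,0,0.05],[0,0,0],-1],[[0,0,0.05],[0,0,0],-1],[[0,0,0.05],[0,0,0],-1],[[0,0,0],[0,0,0],-1],[[0,0,0],[0,0,0],-1]]' |grep -E "pos|ft"; done
```

```text
eef_pos: [518.0, -309.6, 69.6]
ft_force: [0.4, -0.0, -1.8]
eef_pos: [518.2, -309.7, 68.3]
ft_force: [-0.0, -0.2, -0.8]
eef_pos: [518.1, -309.6, 66.8]
ft_force: [-0.9, 0.0, -1.1]
eef_pos: [518.1, -309.8, 66.7]
ft_force: [-2.0, 0.4, 5.2]
```

Home at 66.7 as expected. Release, rise, and look for the cover.

```bash

python3 -m jog '[[[0,0,-0.1],[0,0,0],-0.6],[[0,0,0],[0,0,0],-0.6],[[0,0,0],[0,0,0],-0.6],[[0,0,0],[0,0,0],-0.6],[[0,0,0],[0,0,0],-0.6]]' |grep -E "pos|ft|width"
python3 -m jog '[[[0,0,-0.5],[0,0,0],-0.6],[[0,0,-1],[0,0,0],-0.6],[[0,0,-1.5],[0,0,0],-0.6],[[0,0,-2],[0,0,0],-0.6],[[0,0,-2],[0,0,0],-0.6]]' |grep -E "pos|ft"
python3 -m jog '[[[0,0,-2],[0,0,0],-0.5],[[0,0,-2],[0,0,0],-0.5],[[0,0,-2],[0,0,0],-0.5],[[0,0,-2],[0,0,0],-0.5],[[0,0,-1.5],[0,0,0],-0.5]]' |grep -E "pos|ft"
python3 -m jog '[[[0,0.75,0],[0,0,0],-0.5],[[0,0.75,0],[0,0,0],-0.5],[[0,0.7,0],[0,0,0],-0.5],[[0,0,0],[0,0,0],-0.5],[[0,0,0],[0,0,0],-0.5]]' |grep -E "pos|ft|rot"
python3 - <<'E'
from m import *
w=cam("wrist"); t=cam("top")
np.savez("pins.npz",**{k:w[k] for k in("image","fx","fy","cx","cy","extrinsics")}, pos=r.observe()["eef_pos"])
o=np.zeros((600,800,3),np.uint8); o[:300,:400]=w["image"][60:360,120:520,::-1]
o[300:600,:]=cv2.resize(t["image"][190:302,250:550,::-1],(800,300),interpolation=cv2.INTER_CUBIC)
cv2.imwrite("pics/w9.png",o)
E
```

```text
eef_pos: [518.1, -309.6, 66.0]
ft_force: [-0.2, 0.3, -0.4]
gripper_width: 0.201
eef_pos: [518.4, -309.9, 138.6]
ft_force: [-0.3, -0.5, -0.2]
eef_pos: [518.7, -310.1, 235.0]
ft_force: [0.4, 0.4, -0.4]
eef_pos: [520.4, -287.1, 230.3]
ee_rot: [-0.001, 0.058, 0.998, 0.0]
ft_force: [-0.4, -0.9, 0.3]
```

View pics/w9.png

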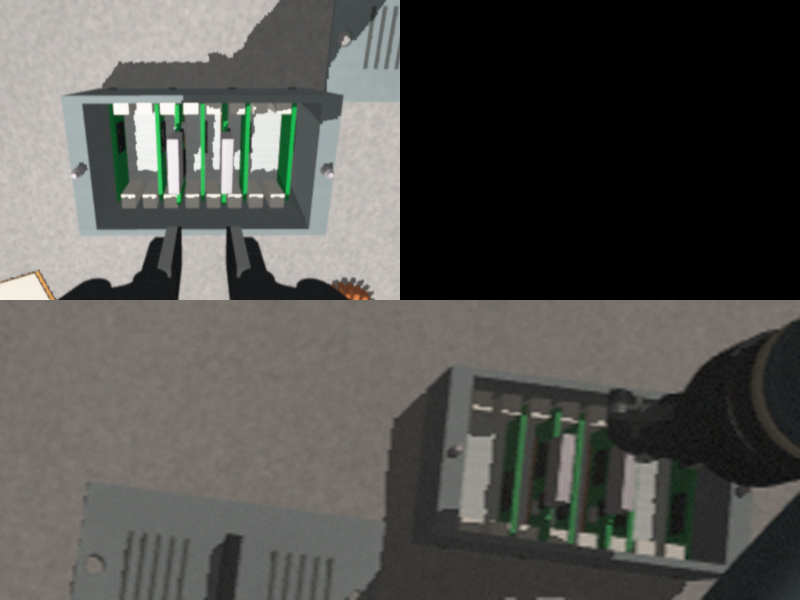

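Both cards are in slots 1 and 2. The cover still lies on the bench handle up, and I must measure it afresh because it may have been moved. First I refine the housing centre from the saved image.

```bash
python3 - <<'E'
from h import *
w=np.load("pins.npz"); d={k:w[k] for k in("fx","fy","cx","cy","extrinsics")}; im=w["image"].astype(int)
print(w["pos"])
h=np.array([520.4,-288.1]);a=np.radians(83.4);uy=np.array([np.cos(a),np.sin(a)]);ux=np.array([uy[1],-uy[0]])
P=lambda x,y,z:w2p(d,[*(h+x*ux+y*uy),z]).round(1)
for y in(-112,-104,-96,96,104,112): print(y,"near",P(-62,y,104),"pin base",P(0,y,104),"tip",P(0,y,119),"far",P(62,y,104))
for c in(194,205,442): print(c,[int(v) for v in im[145:170,c].mean(1)],[int(v) for v in im[285:305,c].mean(1)])
for rr in(215,245): print(rr,[int(v) for v in im[rr,180:225].mean(1)],[int(v) for v in im[rr,425:470].mean(1)])
for c0 in(188,432): 
    print([[int(v) for v in im[q,c0:c0+25].mean(1)] for q in range(220,242,2)])
E
```

```text
[ 520.48031681 -287.63647486  230.5923588 ]
-112 near [179.6 153.5] pin base [189.6 228.3] tip [182.5 233.7] far [198.4 293.3]
-104 near [189.7 153.5] pin base [199.  228.3] tip [192.4 233.7] far [207.2 293.3]
-96 near [199.8 153.5] pin base [208.4 228.3] tip [202.3 233.7] far [215.9 293.3]
96 near [441.6 153.3] pin base [433.4 228. ] tip [439.3 233.4] far [426.4 293.1]
104 near [451.6 153.3] pin base [442.8 228. ] tip [449.2 233.4] far [435.1 293. ]
112 near [461.7 153.3] pin base [452.2 228. ] tip [459.  233.4] far [443.9 293. ]
194 [178, 177, 178, 180, 181, 185, 184, 168, 124, 91, 117, 155, 173, 175, 175, 173, 176, 175, 176, 175, 173, 174, 173, 173, 172] [194, 194, 196, 195, 194, 192, 195, 195, 196, 195, 194, 191, 190, 192, 195, 193, 191, 189, 189, 190]
205 [190, 189, 188, 188, 183, 156, 110, 75, 66, 78, 116, 152, 169, 173, 173, 173, 174, 165, 128, 85, 68, 64, 63, 63, 64] [171, 171, 170, 171, 172, 175, 174, 175, 176, 177, 182, 190, 194, 196, 197, 196, 197, 199, 199, 199]
442 [81, 82, 82, 83, 83, 80, 72, 67, 68, 68, 71, 72, 75, 74, 74, 73, 72, 72, 71, 68, 70, 70, 71, 71, 71] [165, 
[... 2930 characters left out ...]
 104, 99, 95, 100, 117, 132, 135, 129, 116, 109, 122, 151, 176, 185, 186], [85, 84, 105, 149, 164, 166, 165, 163, 148, 129, 117, 116, 129, 151, 157, 157, 148, 146, 145, 142, 130, 138, 171, 185, 186], [83, 87, 108, 153, 166, 165, 165, 165, 162, 157, 146, 141, 155, 171, 171, 167, 174, 199, 215, 217, 208, 183, 183, 188, 187], [84, 89, 118, 155, 164, 165, 165, 165, 164, 164, 164, 164, 165, 170, 179, 183, 191, 212, 220, 220, 210, 194, 186, 185, 187], [85, 95, 129, 157, 164, 165, 165, 165, 165, 164, 164, 166, 165, 166, 169, 177, 176, 179, 180, 177, 174, 178, 182, 182, 182], [84, 100, 138, 160, 165, 165, 165, 165, 164, 166, 165, 164, 166, 165, 166, 165, 165, 167, 166, 165, 170, 179, 181, 182, 182]]
```

Pins and rim agree with the housing at camera-frame centre (522.0,-287.4), seen from here. The top crop shows the cover has been knocked by about (-20,-25) mm. I fly above it and measure there.

```bash

for i in 1 2 3; do python3 -m jog '[[[0.6,1.67,0],[0,0,0],-0.5],[[0.6,1.67,0],[0,0,0],-0.5],[[0.6,1.67,0],[0,0,0],-0.5],[[0.6,1.67,0],[0,0,0],-0.5],[[0.6,1.67,0],[0,0,0],-0.5]]' >/dev/null; done
python3 -m jog '[[[0,0,0],[0,0,0],-0.5],[[0,0,0],[0,0,0],-0.5],[[0,0,0],[0,0,0],-0.5],[[0,0,0],[0,0,0],-0.5],[[0,0,0],[0,0,0],-0.5]]' |grep -E "pos|rot"
python3 - <<'E'
from m import *
w=cam("wrist")
np.savez("cov.npz",**{k:w[k] for k in("image","fx","fy","cx","cy","extrinsics")})
for e in r.regions_of("cover","wrist")[:2]:
    m=e["pixels"].astype(np.uint8); c=max(cv2.findContours(m,0,2)[0],key=cv2.contourArea); q=cv2.minAreaRect(c)
    W=np.array([p2w(w,*p,5)[:2] for p in cv2.boxPoints(q)])
    print(round(e["score"],2),np.round(cv2.boxPoints(q)).tolist(),W.round(0).tolist(),W.mean(0).round(1),np.linalg.norm(np.diff(W,axis=0),axis=1).round(0))
    ap=cv2.approxPolyDP(cv2.convexHull(c),6,True)[:,0]; print(ap.tolist(),[p2w(w,*map(float,p),5)[:2].round(0).tolist() for p in ap])
g=cv2.medianBlur(cv2.cvtColor(w["image"],cv2.COLOR_RGB2GRAY),3)
c=cv2.HoughCircles(g,cv2.HOUGH_GRADIENT,1,60,param1=80,param2=11,minRadius=5,maxRadius=10)
if c is not None:
    for u,v,k in c[0]: print("circ",u,v,k,p2w(w,u,v,5)[:2].round(1))
E
```

```text
eef_pos: [460.8, -29.0, 231.2]
ee_rot: [-0.0, 0.059, 0.998, -0.0]
0.79 [[213.0, 123.0], [435.0, 123.0], [435.0, 238.0], [213.0, 238.0]] [[362.0, -134.0], [390.0, 99.0], [519.0, 98.0], [488.0, -162.0]] [440.  -24.8] [235. 129. 262.]
[[435, 124], [422, 238], [224, 236], [215, 124]] [[391.0, 99.0], [517.0, 83.0], [487.0, -149.0], [364.0, -132.0]]
circ 416.5 185.5 7.1 [454.2  77.9]
circ 111.5 470.5 8.2 [ 841.4 -402.4]
circ 109.5 333.5 6.9 [ 601.6 -326.1]
circ 565.5 229.5 9.4 [526.5 249.6]
circ 231.5 183.5 6.0 [ 427.6 -127.6]
circ 355.5 148.5 9.4 [406.1  13.5]
circ 368.5 337.5 9.1 [647.5   9.5]
```

Holes are at (454.2,77.9) and (427.6,-127.6): spacing 207, so the centre is (440.7,-24.8) and the yaw is unchanged. Grip it.

```bash

python3 -m jog '[[[0.7,0.04,2],[0,0,0],-0.3],[[0.7,0.04,2],[0,0,0],-0.3],[[0.64,0.03,2],[0,0,0],-0.3],[[0,0,2.5],[0,0,0],-0.3],[[0,0,2.5],[0,0,0],-0.3]]' >/dev/null
python3 -m jog '[[[0,0,2.5],[0,0,0],-0.3],[[0,0,2.5],[0,0,0],-0.3],[[0,0,2],[0,0,0],-0.3],[[0,0,1.5],[0,0,0],-0.3],[[0,0,0],[0,0,0],-0.3]]' |grep -E "pos|ft"
python3 -m jog '[[[0,0,0.7],[0,0,0],-0.3],[[0,0,0.6],[0,0,0],-0.3],[[0,0,0.5],[0,0,0],-0.3],[[0,0,0],[0,0,0],-0.3],[[0,0,0],[0,0,0],-0.3]]' |grep -E "pos|ft"
python3 -m jog '[[[0,0,0],[0,0,0],-0.45],[[0,0,0],[0,0,0],-0.6],[[0,0,0],[0,0,0],-1],[[0,0,0],[0,0,0],-1],[[0,0,0],[0,0,0],-1]]' 60
```

```text
eef_pos: [438.2, -24.7, 33.7]
ft_force: [-0.7, 0.9, -0.6]
eef_pos: [440.8, -25.0, 18.5]
ft_force: [-0.1, -0.3, -0.1]
time: 57.0
eef_pos: [441.1, -25.2, 18.9]
ee_rot: [0.001, 0.059, 0.998, -0.0]
ft_force: [-0.4, -0.8, 3.5]
gripper_width: 0.131
finger_force: 60.9
```

```bash

python3 -m jog '[[[0,0,-0.3],[0,0,0],-1],[[0,0,-0.6],[0,0,0],-1],[[0,0,-0.9],[0,0,0],-1],[[0,0,-1.2],[0,0,0],-1],[[0,0,-1.2],[0,0,0],-1]]' |grep -E "pos|ft"
for i in 1 2; do python3 -m jog '[[[0,0,-1.2],[0,0,0],-1],[[0,0,-1.2],[0,0,0],-1],[[0,0,-1.2],[0,0,0],-1],[[0,0,-1.2],[0,0,0],-1],[[0,0,-0.8],[0,0,0],-1]]' |grep -E "pos|ft"; done
for i in 1 2 3 4; do python3 -m jog '[[[-0.557,-1.258,0],[0,0,0],-1],[[-0.557,-1.258,0],[0,0,0],-1],[[-0.557,-1.258,0],[0,0,0],-1],[[-0.557,-1.258,0],[0,0,0],-1],[[-0.557,-1.258,0],[0,0,0],-1]]' >/dev/null; done
python3 -m jog '[[[0,0,0],[0,0,0],-1],[[0,0,0],[0,0,0],-1],[[0,0,0],[0,0,0],-1],[[0,0,0],[0,0,0],-1],[[0,0,0],[0,0,0],-1]]'
python3 - <<'E'
from m import *
go([522.2,-288,165],83.5)
w=cam("wrist"); np.savez("cov2.npz",**{k:w[k] for k in("image","fx","fy","cx","cy","extrinsics")})
z=r.observe()["eef_pos"][2]-18.5+5
g=cv2.medianBlur(cv2.cvtColor(w["image"],cv2.COLOR_RGB2GRAY),3)
c=cv2.HoughCircles(g,cv2.HOUGH_GRADIENT,1,40,param1=80,param2=13,minRadius=9,maxRadius=18)
if c is not None:
    for u,v,k in c[0]: print("circ",u,v,k,p2w(w,u,v,z)[:2].round(1))
E
```

```text
eef_pos: [440.7, -25.0, 61.4]
ft_force: [0.8, 0.1, -3.0]
eef_pos: [441.2, -25.1, 117.9]
ft_force: [0.3, 0.2, -2.5]
eef_pos: [441.1, -25.1, 173.8]
ft_force: [0.4, -0.0, -2.3]
time: 61.0
eef_pos: [521.7, -287.4, 172.5]
ee_rot: [0.0, 0.058, 0.998, 0.0]
ft_force: [-0.2, 0.3, -1.8]
gripper_width: 0.131
finger_force: 60.2
turn deg [ 0.   0.  -0.2]
turn deg [  0.   -0.  179.8]
shift cm (present tool axes) [-0.06 -0.06  0.75] toolx [-0.99  0.12 -0.  ] pos [ 521.7 -287.4  172.5] q [-0.62  0.23  0.18  1.52  0.   -0.5 ]
circ 130.5 457.5 17.4 [ 627.  -423.9]
circ 125.5 291.5 15.6 [ 510.6 -390.7]
circ 520.5 290.5 14.6 [ 534.3 -182.7]
circ 231.5 393.5 15.1 [ 583.7 -348.7]
circ 624.5 415.5 11.8 [ 628.2 -113.3]
circ 518.5 455.5 14.9 [ 654.3 -175.4]
```

The held cover's holes sit at camera-frame centre (522.4,-286.7) against the pins at (522.0,-287.4). I shift 0.6 mm and lower.

```bash

python3 -m jog '[[[0,-0.06,0.6],[0,0,0],-1],[[0,0,0.6],[0,0,0],-1],[[0,0,0.6],[0,0,0],-1],[[0,0,0.6],[0,0,0],-1],[[0,0,0.5],[0,0,0],-1]]' |grep -E "pos|ft"
for i in 1 2; do python3 -m jog '[[[0,0,0.2],[0,0,0],-1],[[0,0,0.2],[0,0,0],-1],[[0,0,0.2],[0,0,0],-1],[[0,0,0.1],[0,0,0],-1],[[0,0,0],[0,0,0],-1]]' |grep -E "pos|ft"; done
```

```text
eef_pos: [521.3, -288.3, 142.2]
ft_force: [-0.2, 0.5, -2.9]
eef_pos: [521.7, -288.5, 136.3]
ft_force: [-0.5, 0.1, -2.3]
eef_pos: [521.5, -288.4, 129.0]
ft_force: [0.2, 1.0, -2.1]
```

```bash

python3 -m jog '[[[0,0,0.15],[0,0,0],-1],[[0,0,0.15],[0,0,0],-1],[[0,0,0.1],[0,0,0],-1],[[0,0,0.1],[0,0,0],-1],[[0,0,0],[0,0,0],-1]]' |grep -E "pos|ft"
for i in 1 2; do python3 -m jog '[[[0,0,0.05],[0,0,0],-1],[[0,0,0.05],[0,0,0],-1],[[0,0,0],[0,0,0],-1],[[0,0,0],[0,0,0],-1],[[0,0,0],[0,0,0],-1]]' |grep -E "pos|ft"; done
```

```text
eef_pos: [521.6, -288.4, 124.1]
ft_force: [-0.6, 0.7, -2.6]
eef_pos: [521.7, -288.5, 123.3]
ft_force: [-0.2, 0.3, -2.3]
eef_pos: [521.7, -288.6, 122.9]
ft_force: [-1.1, 0.7, 1.6]
```

Contact comes at 122.9 mm against 122.5 expected when seated. Press one last millimetre, release, withdraw and check.

```bash

python3 -m jog '[[[0,0,0.05],[0,0,0],-1],[[0,0,0],[0,0,0],-1],[[0,0,0],[0,0,0],-1],[[0,0,0],[0,0,0],-1],[[0,0,0],[0,0,0],-1]]' |grep -E "pos|ft"
python3 -m jog '[[[0,0,0],[0,0,0],-0.4],[[0,0,0],[0,0,0],-0.4],[[0,0,0],[0,0,0],-0.4],[[0,0,0],[0,0,0],-0.4],[[0,0,0],[0,0,0],-0.4]]' |grep -E "pos|ft|width"
for i in 1 2; do python3 -m jog '[[[0,0,-0.5],[0,0,0],-0.4],[[0,0,-1],[0,0,0],-0.4],[[0,0,-1],[0,0,0],-0.4],[[0,0,-1.5],[0,0,0],-0.4],[[0,0,-1.5],[0,0,0],-0.4]]' |grep -E "pos|ft"; done
python3 -m jog '[[[0,0,0],[0,0,0],-0.4],[[0,0,0],[0,0,0],-0.4],[[0,0,0],[0,0,0],-0.4],[[0,0,0],[0,0,0],-0.4],[[0,0,0],[0,0,0],-0.4]]' |grep -E "pos|ft"
python3 - <<'E'
from m import *
s=cam("scene"); w=cam("wrist")
o=np.zeros((600,800,3),np.uint8); o[:300,:400]=cv2.resize(w["image"][:,:,::-1],(400,300),interpolation=cv2.INTER_AREA)
o[:300,400:]=cv2.resize(s["image"][90:240,160:360,::-1],(400,300),interpolation=cv2.INTER_CUBIC)
o[300:,:400]=cv2.resize(s["image"][:,:,::-1],(400,300),interpolation=cv2.INTER_AREA)
o[300:,400:]=cv2.resize(cam("top")["image"][:,:,::-1],(400,300),interpolation=cv2.INTER_AREA)
cv2.imwrite("pics/fin.png",o)
E
```

```text
eef_pos: [521.8, -288.6, 122.9]
ft_force: [-2.2, 1.0, 5.5]
eef_pos: [521.7, -288.5, 121.5]
ft_force: [-0.7, -0.9, -0.0]
gripper_width: 0.303
eef_pos: [521.9, -288.7, 178.7]
ft_force: [0.8, -0.2, 0.3]
eef_pos: [521.4, -288.3, 232.2]
ft_force: [0.9, -0.2, 0.5]
eef_pos: [521.3, -288.3, 230.8]
ft_force: [-0.1, -0.3, -0.6]
```

View pics/fin.png

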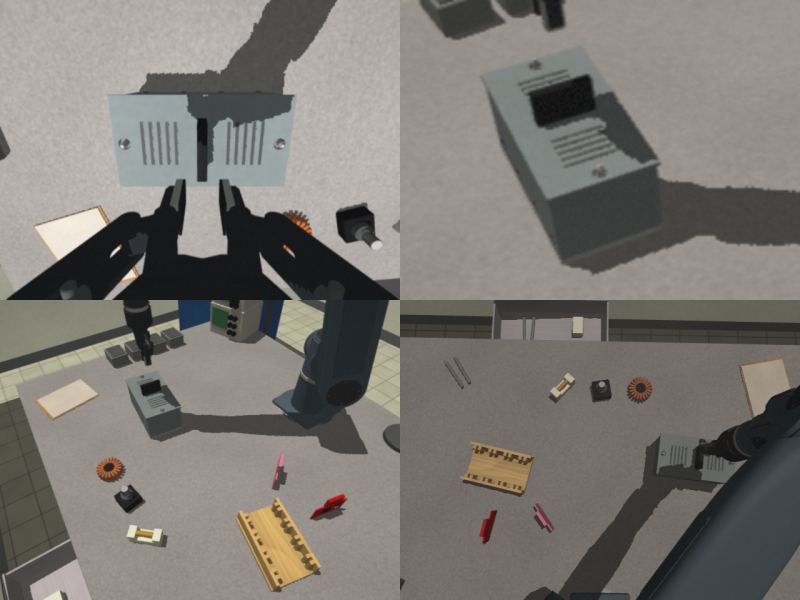

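The final view shows the cover seated flat with a pin in each hole ((125,144) and (279,144) in the wrist view). The stand is empty and the other components have not moved.

```bash
python3 -c "
from rig import r
print(r.close_job())"
```

```text
the job is handed in; nothing more can be done
None
```

The job is handed in: both circuit cards are fully home in slots 1 and 2, the cover is seated back on its pins, and the bystanders and the red and pink look-alikes were left alone.

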